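# Dry-stack a segmented bowl on the lathe faceplate

### The arm

A 7-joint arm with a two-finger parallel gripper is mounted at the origin on the work surface. World frame = base frame: x ahead of the robot, y to its left, z up, the work surface at z = 0. Lengths are in m, angles in rad, forces in N, time in s.
With the tool pointing down it reaches from about 0.425 to 0.875 m from the base axis. Payload 4.7 kg.
Tool frame: the origin (TCP) lies at the very end of the fingers, on their centre line; the grasp point (between the pads) lies 19 mm behind it; z points along the fingers, y is the direction in which the jaws open and shut (so a half turn about z gives the same grasp; the last joint's range is limited). The gripper opens to 87 mm and grips with 3 to 60 N. Pads are 19 mm wide; open, the fingers measure 117 mm over their backs; the gripper's body (75 mm by 190 mm) begins 51 mm behind the grasp point.
Start: joints at [-1.336, 0.321, -0.07, 1.45, 0.023, 1.371, -0.057], TCP at [0.142, 0.634, 0.201] pointing down, gripper open.
Joint ranges: [-2.86, 2.86], [-0.3, 2.09], [-1.38, 1.24], [0.06, 2.45], [-1.56, 4.7], [0.09, 2.05], [-2.69, 2.69]. Speed limits (rad/s): [2.57, 2.57, 3.14, 3.14, 3.14, 3.14, 3.14].

### API

Orientations are given as a rotation vector (axis times angle).
In Python, from bench import ctrl, get_image, camera_info gives the robot as it stands.
- The arm moves only by the tool carry_out, never from a script. Its argument "commands" is a list of rows, each an object of numbers: "tx", "ty", "tz": the shift along the tool's x, y, z in m; "rx", "ry", "rz": the turn, a rotation vector about the tool's x, y, z in rad; "jaw": the opening, from 0 (shut) to 1 (fully open). In form: [{"tx": .., "ty": .., "tz": .., "rx": .., "ry": .., "rz": .., "jaw": ..}, ...]. A call has 1 to 12 rows; each row is the pose to reach, as a shift and turn from the pose commanded when the call began, along the tool's axes at that moment; what a row does not reach only later rows make up. A row lasts 1/8 s, in which the tool goes at most 62.5 mm and 10.7 degrees, less where a joint would pass 70% of its speed; a pose out of reach is approached as far as the arm can. A call with a gripper value outside its range is refused whole. The fingers move at their own pace and stop on an object; "grip_force" is the grip in N (left out, the last holds). Time passes only in rows, so rows that repeat a pose let the fingers close. It gives the time, the measured TCP pose, the force and the opening at its end, in the units of the state.
- ctrl.get_state(): the state, without advancing time (a new reading comes with each control period).
- get_image(name): name is "side" or "top"; returns the picture (384x512x3 uint8, red, green, blue); there is no depth.
- camera_info(name): a dict with "intrinsics" (3x3 intrinsics, pixels), "k1" (the pictures are not rectified: a ray, as slopes to the right and down, at radius r is drawn at 1 + k1 r^2 times it, then the intrinsics apply), "R" (3x3) and "t" (3): a world point X has camera coordinates R X + t. Camera axes: x right, y down, z forward; pixel columns grow to the right and rows downward; lengths in m; the calibration is good to about 2 mm. A picture is of the moment at which its call begins. camera_info takes no time and is no camera call.
- ctrl.close_job(): hands the job in, once; it reports no verdict.
The state is a dict: "time": time; "joint_positions": joint angles; "qd": joint speeds; "joint_torque": joint torques, N m; "position": TCP position; "tool_rot": TCP orientation; "ft_force": force on the tool from outside, world axes, zero at the start; "torque": the same for the moment, N m; "grip_width": opening from 0.0 (shut) to 1.0 (fully open).
Only numpy, scipy, OpenCV 4.12 (cv2) and the standard library are available. Lean on these libraries where they do the work, as an engineer would, in place of code of your own. Each camera call takes 0.05 s, during which the arm holds its last target.

### The job

Dry-stack the segmented bowl blank on the lathe faceplate, ready for gluing: the solid foot goes down first in the middle of the faceplate's plywood disc, then the three segmented rings from the smallest to the widest, each lying flat and centred on the piece below. Let go of everything and leave the other tools on the bench where they are.

Things in the scene. Friction and masses are not known exactly. Their poses are not given: they have to be found in the camera images.
- faceplate: Target, fixed, any yaw: a dark round iron lathe faceplate, 152 mm across, 10 mm thick, lying on a light pine block (120 x 120 mm, 22 mm high), with a plywood disc, 92 mm across and 13 mm thick, in the middle of its upper side. Origin: centre of the block's underside, at bench height, z up; the iron's top is 32 mm and the plywood's top (where the foot goes) 45 mm above it.
- foot: The bowl's foot: a solid octagonal plate of mid-brown wood, no hole, 66 mm across flats (71 mm across corners), 20 mm high, about 50 g. Origin: centre of the underside, z up; the x and y axes pass through the middles of flats (a flat every 45 degrees). Lies flat on the bench at the start, any yaw; its yaw in the stack does not matter.
- small_ring: Smallest of three octagonal rings glued up from eight mitred segments, light and brown in turn: 92 mm across outer flats, hole 48 mm across flats (wall 22 mm), 20 mm high, 70 g. Grip it across the wall, one finger in the hole. Origin: middle of the hole, at the underside, z up; x and y axes pass through middles of flats. Lies flat, any yaw, which does not matter in the stack.
- middle_ring: The middle ring, made like the smallest: 114 mm across outer flats, hole 72 mm across flats (wall 21 mm), 20 mm high, about 90 g. Origin, axes and start as for the smallest ring; its yaw in the stack does not matter.
- rim_ring: The rim ring, the widest, made like the smallest: 136 mm across outer flats, hole 92 mm across flats (wall 22 mm), 20 mm high, about 115 g. Origin, axes and start as for the smallest ring; its yaw in the stack does not matter.
- tape_measure: Bystander, loose: a grey tape measure lying flat, 70 x 64 mm and 36 mm high, 280 g, with a short steel hook. Origin: centre of the underside.
- chisel: Bystander, loose: a wood chisel 240 mm long and 29 mm wide and high at the wooden handle, lying along its x axis, blade to +x. Origin: under the middle of its length, at bench height.
- wrench: Bystander, loose: a flat steel spanner, 190 mm long, 38 mm wide at the jaw and 8 mm high, lying along its x axis. Origin: middle of its underside.
- glue_bottle: Bystander, loose: an upright white glue bottle, 67 mm across, 182 mm high to the tip of its nozzle. Origin: centre of the underside.
- mallet: Bystander, loose: a wooden joiner's mallet lying flat, head 62 x 110 mm and 70 mm high at its +x end, handle (20 mm wide, its top 48 mm high) to -x, 323 mm long in all. Origin: at bench height below the handle, 115 mm behind the middle of the head.
Mind the look-alikes: they are no part of the job. What is shaped like the foot but turquoise is not meant. Leave any green look-alike of the middle_ring alone.

How it is judged:
By the outcome, as a careful person would: the job done as asked, in the order asked, and still so for the second after the job is handed in, with the robot touching nothing.
It also fails if it takes over 106 s, if anything falls off the work surface, if the arm or the gripper's body presses on something with over 40 N, if the wrist force passes 120 N, or if a joint passes its speed limit or range.

## Working session

There is one attempt and no reset: what is moved stays moved. The work goes in short steps, Python scripts to look and compute and a tool call to move; the robot and the scene stay as the last step left them, time stands still between calls to the robot, and variables do not carry over. Pictures are saved under pics/ and viewed, and the job is handed in when it is done.

Besides the shell and the picture viewer there is one more tool, called after "Emit:" as a command line: name --argument value ..., lists and objects as JSON in quotes. carry_out: Moves the arm, as the interface text tells. Its arguments: {"type":"object","properties":{"commands":{"type":"array"},"grip_force":{"type":"number"}},"required":["commands"]}

```bash
ls; mkdir -p pics
python3 - <<'E'
from bench import ctrl,get_image,camera_info
import cv2
for n in("side","top"):
    im=get_image(n); cv2.imwrite(f"pics/{n}0.png",cv2.cvtColor(im,cv2.COLOR_RGB2BGR))
    c=camera_info(n); print(n,c)
s=ctrl.get_state(); print(s)
E
```

```text
pics
side {'intrinsics': array([[452.14571919,   0.        , 254.38939436],
       [  0.        , 452.14571919, 185.89487396],
       [  0.        ,   0.        ,   1.        ]]), 'k1': -0.17768641371073737, 'R': array([[ 0.96996683, -0.24245404,  0.01950361],
       [-0.1481228 , -0.65237463, -0.74328123],
       [ 0.1929352 ,  0.71806921, -0.66869472]]), 't': array([-0.44587818,  0.10174139,  1.14025502])}
top {'intrinsics': array([[439.16062198,   0.        , 258.13988449],
       [  0.        , 439.16062198, 189.29563287],
       [  0.        ,   0.        ,   1.        ]]), 'k1': -0.1717361669481147, 'R': array([[ 2.34202107e-02, -9.99725708e-01,  5.74490091e-05],
       [-9.95781569e-01, -2.33329122e-02, -8.87391831e-02],
       [ 8.87161831e-02,  2.02108370e-03, -9.96054895e-01]]), 't': array([0.0011796 , 0.45635358, 1.14665191])}
{'time': 0.1, 'joint_positions': array([-1.33589062,  0.32175305, -0.07010518,  1.45152483,  0.02258993,
        1.37084413, -0.05692244]), 'qd': array([-0.00151931, -0.00185875, -0.00122915, -0.00029777,  0.00021077,
       -0.00115098,  0.0008543 ]), 'joint_torque': array([-3.00818647e-04, -4.92571557e+01, -4.05822918e-01, -3.13401175e+01,
       -6.42856560e-02,  3.95110063e-02,  7.17321609e-05]), 'position': array([0.14227625, 0.63368749, 0.20038253]), 'tool_rot': array([-3.46089275e-01, -3.12235517e+00,  2.73067126e-03]), 'ft_force': array([ 0.13309736, -0.80957046,  0.08671692]), 'torque': array([ 0.008031  , -0.03870293,  0.01221984]), 'grip_width': 0.9991094070897234}
```

View pics/top0.png

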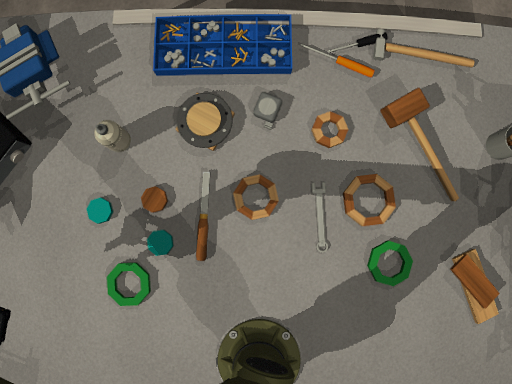

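View pics/side0.png

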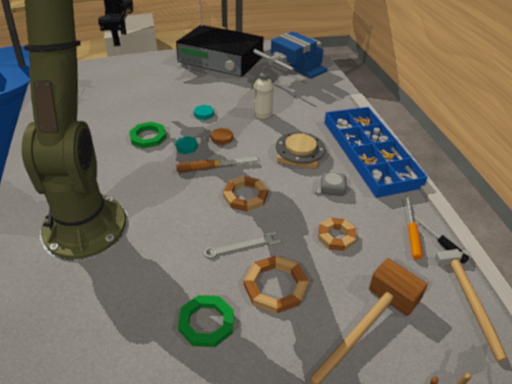

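```bash
cat > h.py <<'E'
import numpy as np, cv2
from scipy.spatial.transform import Rotation as Rn
from bench import ctrl,get_image,camera_info
CI={n:camera_info(n) for n in("side","top")}
def cast(n,px,z):
    c=CI[n]; p=cv2.undistortPoints(np.asarray(px,float).reshape(-1,1,2),c["intrinsics"],np.array([c["k1"],0,0,0.])).reshape(-1,2)
    d=np.c_[p,np.ones(len(p))]@c["R"]; C=-c["R"].T@c["t"]
    return C+d*((z-C[2])/d[:,2])[:,None]
def proj(n,X):
    c=CI[n]; return cv2.projectPoints(np.asarray(X,float).reshape(-1,1,3),cv2.Rodrigues(c["R"])[0],c["t"],c["intrinsics"],np.array([c["k1"],0,0,0.]))[0].reshape(-1,2)
def load(f): return cv2.imread(f)
def blob(im,seed,lo,hi,box=45,seg=True):
    hsv=cv2.cvtColor(im,cv2.COLOR_BGR2HSV); m=cv2.inRange(hsv,lo,hi)
    k=np.zeros_like(m); x,y=map(int,seed); k[max(0,y-box):y+box,max(0,x-box):x+box]=255; m&=k
    m=cv2.morphologyEx(m,cv2.MORPH_CLOSE,np.ones((3,3)))
    cs,_=cv2.findContours(m,cv2.RETR_EXTERNAL,cv2.CHAIN_APPROX_NONE)
    c=max(cs,key=cv2.contourArea); return c.reshape(-1,2).astype(float),m
def octa(n,c,z):
    """area centroid, equivalent across-flats, flat yaw (mod 45deg)"""
    hull=cv2.convexHull(cast(n,c,z)[:,:2].astype(np.float32))
    M=cv2.moments(hull*1000); ctr=np.array([M['m10'],M['m01']])/M['m00']/1000
    A=M['m00']/1e6; af=np.sqrt(A/(8*(np.sqrt(2)-1)/4*1.0)) # A=0.8284 af^2
    P=hull.reshape(-1,2)-ctr
    th=np.deg2rad(np.arange(0,360,1)); s=(P@np.c_[np.cos(th),np.sin(th)].T).max(0)
    ph=np.angle((s*np.exp(-8j*th)).sum())/8  # support max at corners
    yaw=np.rad2deg(ph)+22.5
    return ctr,af,yaw%45
def go(x,y,z,yawdeg):
    """tool-frame shift & turn from current pose to target: tool z down, jaw axis y at yawdeg (mod 180)"""
    s=ctrl.get_state(); R0=Rn.from_rotvec(s["tool_rot"])
    d=R0.inv().apply(np.array([x,y,z])-s["position"])
    best=None
    for k in (0,180):
        a=np.deg2rad(yawdeg+k); yy=np.array([np.cos(a),np.sin(a),0]); zz=np.array([0,0,-1.]); xx=np.cross(yy,zz)
        r=(R0.inv()*Rn.from_matrix(np.c_[xx,yy,zz])).as_rotvec()
        if best is None or np.linalg.norm(r)<np.linalg.norm(best): best=r
    print("shift",np.round(d,4),"turn",np.round(best,4),"t",s["time"],"pos",np.round(s["position"],4),"grip",round(float(s["grip_width"]),3),"q",np.round(s["joint_positions"],2))
E
python3 - <<'E'
from h import *
W=((5,70,40),(25,255,255))
S={"foot":((154,199),(221,136),.01,22,.066),"small":((329,129),(337,233),.01,30,.092),"middle":((256,197),(246,193),.01,35,.114),"rim":((369,199),(276,284),.01,40,.136)}
out={}
for nm,(t,s,z,b,af) in S.items():
    for n,p in(("top",t),("side",s)):
        im=load(f"pics/{n}0.png"); c,m=blob(im,p,*W,box=b)
        ctr,a,y=octa(n,c,z); print(nm,n,c.mean(0).round(1),np.ptp(c,axis=0),ctr.round(4),"af",round(a,4),"exp",af,"yaw",round(y,1),"reach",round(float(np.hypot(*ctr)),3))
        out[nm,n]=c
for n,p,b in(("top",(204,119),22),("side",(301,144),22)):
    im=load(f"pics/{n}0.png"); c,m=blob(im,p,(8,60,110),(30,255,255),box=b)
    (X,Y),r=cv2.minEnclosingCircle(cast(n,c,.045)[:,:2].astype(np.float32)*1000)
    print("ply",n,X,Y,2*r, octa(n,c,.045)); out["ply",n]=c
    d=im.copy()
for n in("top","side"):
    d=load(f"pics/{n}0.png"); d=cv2.resize(d,None,fx=3,fy=3,interpolation=cv2.INTER_NEAREST)
    for (nm,k),c in out.items():
        if k==n: cv2.polylines(d,[(c*3+1).astype(np.int32)],True,(255,0,255),1)
    d=d[200:800,200:1000] if n=="side" and 0 else (d[230:730,380:1180] if n=="top" else d[330:930,480:1280])
    cv2.imwrite(f"pics/{n}_c.png",d)
E
```

```text
foot top [153.6 199. ] [26. 26.] [0.4241 0.2936] af 0.0685 exp 0.066 yaw 29.3 reach 0.516
foot side [221.5 136. ] [22. 18.] [0.4248 0.2912] af 0.0799 exp 0.066 yaw 26.3 reach 0.515
small top [329.4 129.2] [37. 36.] [ 0.6272 -0.1794] af 0.0959 exp 0.092 yaw 23.0 reach 0.652
small side [336.8 233.5] [38. 33.] [ 0.6281 -0.1793] af 0.1026 exp 0.092 yaw 21.9 reach 0.653
middle top [255.5 196.6] [45. 45.] [0.4374 0.0185] af 0.1158 exp 0.114 yaw 31.8 reach 0.438
middle side [245. 193.] [44. 36.] [0.4379 0.0185] af 0.1261 exp 0.114 yaw 31.2 reach 0.438
rim top [369.1 199.7] [52. 51.] [ 0.4362 -0.289 ] af 0.139 exp 0.136 yaw 38.2 reach 0.523
rim side [275.7 283.8] [65. 57.] [ 0.4371 -0.288 ] af 0.1449 exp 0.136 yaw 36.9 reach 0.523
ply top 640.27490234375 162.59158325195312 93.32778930664062 (array([0.64030442, 0.16260999]), np.float64(0.08882587231095007), np.float64(39.52247243449167))
ply side 638.2015380859375 155.20050048828125 108.97698211669922 (array([0.63923989, 0.15598109]), np.float64(0.09706214164758133), np.float64(9.516463299029834))
```

View pics/top_c.png

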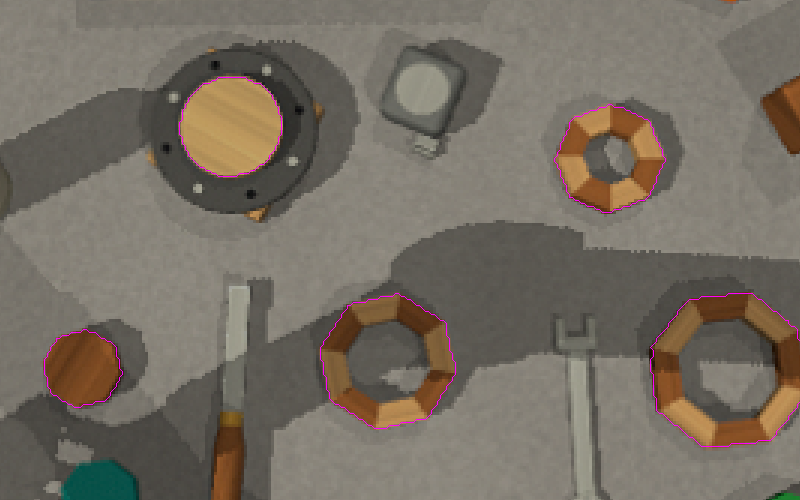

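View pics/side_c.png

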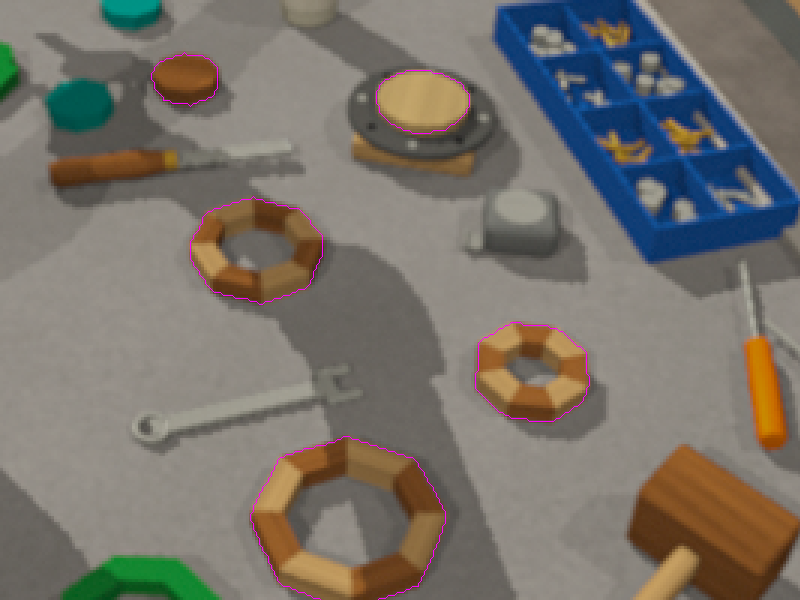

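Run:
```python
from h import *
for n,p,b in(("top",(204,119),22),("side",(301,144),22)):
    im=load(f"pics/{n}0.png"); c,m=blob(im,p,(8,60,110),(30,255,255),box=b)
    for z in(.0385,.045): print(n,z,octa(n,c,z)[0].round(4),cv2.minEnclosingCircle(cast(n,c,z)[:,:2].astype(np.float32)*1000))
    P=cast(n,c,.045)[:,:2]
    print("ellipse",cv2.fitEllipse((P*1000).astype(np.float32)))
    # predicted top rim
    th=np.linspace(0,2*np.pi,60)
    d=cv2.resize(im,None,fx=8,fy=8,interpolation=cv2.INTER_CUBIC)
    for z,r,col in((.045,.046,(255,0,255)),(.032,.046,(0,255,0)),(.032,.076,(255,0,0)),(.022,.076,(0,0,255))):
        q=proj(n,np.c_[.6395+r*np.cos(th),.1605+r*np.sin(th),0*th+z]); cv2.polylines(d,[((q+.5)*8).astype(np.int32)],True,col,1)
    x,y=p[0]*8,p[1]*8; cv2.imwrite(f"pics/ply_{n}.png",d[y-270:y+270,x-270:x+270])
```

```text
top 0.0385 [0.6419 0.1635] ((641.9181518554688, 163.4662322998047), 46.93055725097656)
top 0.045 [0.6403 0.1626] ((640.27490234375, 162.59158325195312), 46.66389465332031)
ellipse ((640.3054809570312, 162.6334991455078), (90.19987487792969, 90.62532043457031), 98.12659454345703)
side 0.0385 [0.6426 0.1642] ((641.5304565429688, 163.43463134765625), 54.930233001708984)
side 0.045 [0.6392 0.156 ] ((638.2015380859375, 155.20050048828125), 54.48849105834961)
ellipse ((639.1116943359375, 155.80685424804688), (92.34028625488281, 105.53987121582031), 149.97389221191406)
```

View pics/ply_top.png

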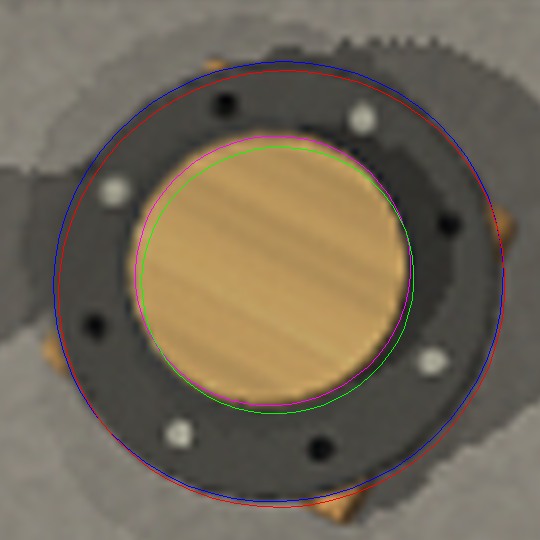

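View pics/ply_side.png

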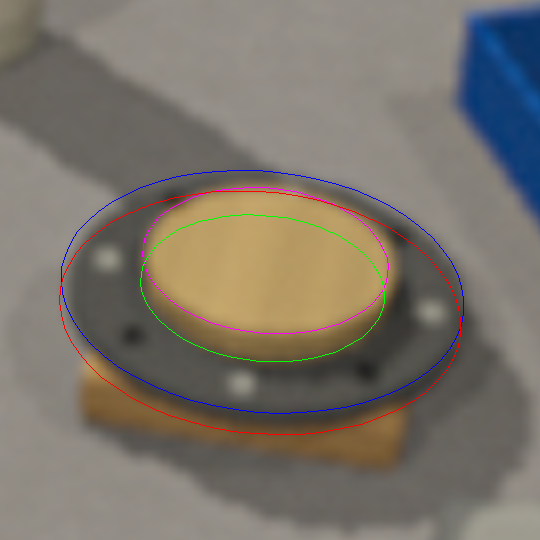

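Candidates in the top view: for the foot, brown octagon (154,199), turquoise octagons (99,210) and (160,242). I choose the brown one. For the middle ring, wooden ring (256,197), green rings (129,284) and (390,263). I choose the wooden one. The small ring is at (329,129) and the rim ring at (369,199), and the crops confirm both, with measured sizes close to those given.

Run:
```python
from h import *
go(.4243,.2928,.10,28)
im=load("pics/top0.png")[180:265,80:190]; cv2.imwrite("pics/footcrop.png",cv2.resize(im,None,fx=5,fy=5))
```

```text
shift [-0.3498 -0.2707  0.1009] turn [-1.600e-03  8.000e-04  8.613e-01] t 0.1 pos [0.1423 0.6337 0.2004] grip 0.999 q [-1.34  0.32 -0.07  1.45  0.02  1.37 -0.06]
```

View pics/footcrop.png

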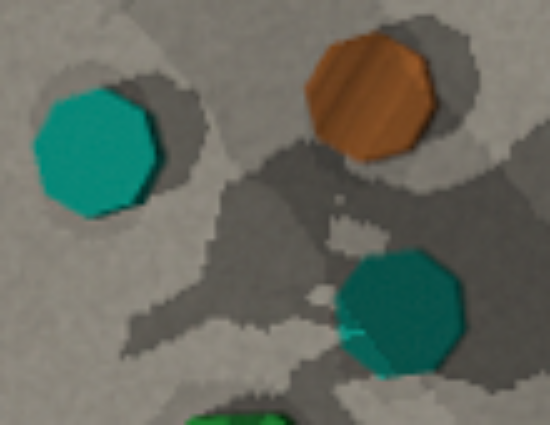

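The crop shows the brown foot at the top and the two turquoise look-alikes left of and below it. The choice is confirmed.

Emit:
carry_out --commands '[{"tx": -0.35, "ty": -0.271, "tz": 0.05, "rx": -0.0016, "ry": 0.0008, "rz": 0.861, "jaw": 1}, {"tx": -0.35, "ty": -0.271, "tz": 0.05, "rx": -0.0016, "ry": 0.0008, "rz": 0.861, "jaw": 1}, {"tx": -0.35, "ty": -0.271, "tz": 0.05, "rx": -0.0016, "ry": 0.0008, "rz": 0.861, "jaw": 1}, {"tx": -0.35, "ty": -0.271, "tz": 0.05, "rx": -0.0016, "ry": 0.0008, "rz": 0.861, "jaw": 1}, {"tx": -0.35, "ty": -0.271, "tz": 0.05, "rx": -0.0016, "ry": 0.0008, "rz": 0.861, "jaw": 1}, {"tx": -0.35, "ty": -0.271, "tz": 0.05, "rx": -0.0016, "ry": 0.0008, "rz": 0.861, "jaw": 1}, {"tx": -0.35, "ty": -0.271, "tz": 0.05, "rx": -0.0016, "ry": 0.0008, "rz": 0.861, "jaw": 1}, {"tx": -0.35, "ty": -0.271, "tz": 0.1, "rx": -0.0016, "ry": 0.0008, "rz": 0.861, "jaw": 1}, {"tx": -0.35, "ty": -0.271, "tz": 0.1, "rx": -0.0016, "ry": 0.0008, "rz": 0.861, "jaw": 1}, {"tx": -0.35, "ty": -0.271, "tz": 0.1, "rx": -0.0016, "ry": 0.0008, "rz": 0.861, "jaw": 1}]' --grip_force 25

```text
time: 1.35
position: [0.4242, 0.2946, 0.1024]
tool_rot: [-1.615, -2.694, -0.004]
ft_force: [-0.1, 1.0, -0.7]
grip_width: 1.002
```

Run:
```python
from h import *
go(.4243,.2928,.004,28)
```

```text
shift [-0.0018 -0.0009  0.0984] turn [ 0.0017 -0.0019  0.0021] t 1.35 pos [0.4242 0.2946 0.1024] grip 1.002 q [-0.94  0.11  0.3   1.92 -0.04  1.12 -0.13]
```

Emit:
carry_out --commands '[{"tz": 0.05, "jaw": 1}, {"tz": 0.07, "jaw": 1}, {"tz": 0.07, "jaw": 1}]'

```text
invalid input
```

Run:
```python
from h import *
go(.4243,.2928,.004,28)
```

```text
shift [-0.0018 -0.0009  0.0984] turn [ 0.0017 -0.0019  0.0021] t 1.35 pos [0.4242 0.2946 0.1024] grip 1.002 q [-0.94  0.11  0.3   1.92 -0.04  1.12 -0.13]
```

All fields are required in every row.

Emit:
carry_out --commands '[{"tx": -0.001, "ty": 0, "tz": 0.05, "rx": 0, "ry": 0, "rz": 0, "jaw": 1}, {"tx": -0.001, "ty": 0, "tz": 0.07, "rx": 0, "ry": 0, "rz": 0, "jaw": 1}, {"tx": -0.001, "ty": 0, "tz": 0.07, "rx": 0, "ry": 0, "rz": 0, "jaw": 1}]'

```text
time: 1.72
position: [0.4242, 0.2937, 0.0317]
tool_rot: [-1.614, -2.694, -0.002]
ft_force: [0.6, 1.0, 0.6]
grip_width: 1.005
```

Run:
```python
from h import *
go(.4243,.2928,.004,28)
im=get_image("side"); im=cv2.cvtColor(im,cv2.COLOR_RGB2BGR)[80:200,140:300]
cv2.imwrite("pics/s1.png",cv2.resize(im,None,fx=5,fy=5))
```

```text
shift [-0.0008 -0.0003  0.0277] turn [ 0.0004 -0.0015  0.0028] t 1.725 pos [0.4242 0.2937 0.0317] grip 1.005 q [-0.93  0.19  0.3   1.98 -0.07  0.98 -0.1 ]
```

View pics/s1.png

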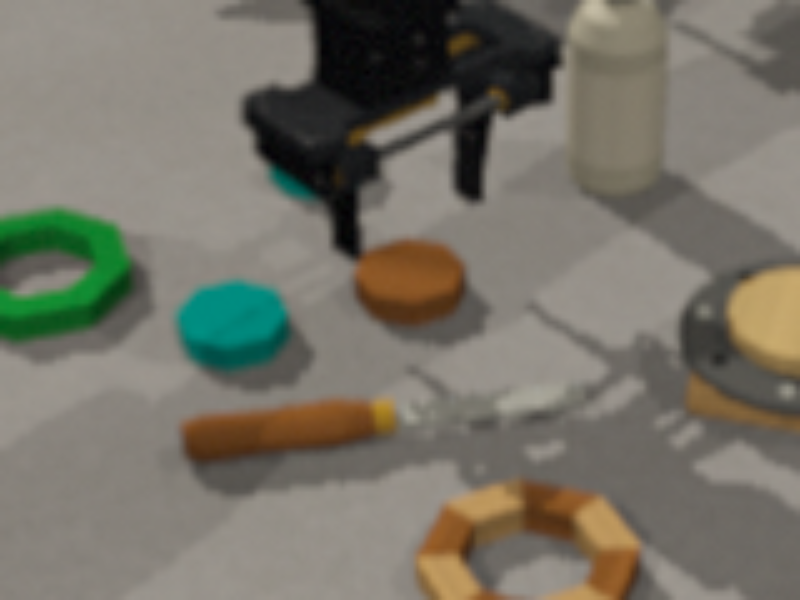

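Run:
```python
from h import *
print(proj("side",[[.4242,.2937,.0317],[.4242,.2937,.004],[.424,.293,.01],[.424+.051*np.cos(.49),.2937+.051*np.sin(.49),.0317],[.424-.051*np.cos(.49),.2937-.051*np.sin(.49),.0317]]).round(1))
```

```text
[[220.9 129.7]
 [221.1 136.8]
 [221.1 135.4]
 [233.3 123.7]
 [207.9 135.9]]
```

Run:
```python
from h import *
T=cv2.cvtColor(get_image("top"),cv2.COLOR_RGB2BGR); S=cv2.cvtColor(get_image("side"),cv2.COLOR_RGB2BGR)
cv2.imwrite("pics/t2.png",T);cv2.imwrite("pics/s2.png",S)
a=cv2.resize(T[140:250,90:210],None,fx=5,fy=5,interpolation=cv2.INTER_CUBIC); b=cv2.resize(S[90:150,180:250],None,fx=8,fy=8,interpolation=cv2.INTER_CUBIC)
cv2.imwrite("pics/t2c.png",a);cv2.imwrite("pics/s2c.png",b)
print(ctrl.get_state()["position"], proj("top",[[.424+.051*np.cos(.49),.2937+.051*np.sin(.49),.0317],[.424-.051*np.cos(.49),.2937-.051*np.sin(.49),.0317]]))
```

```text
[0.42609759 0.29423097 0.03350095] [[143.62676699 181.46287338]
 [159.88377351 215.73489734]]
```

View pics/t2c.png

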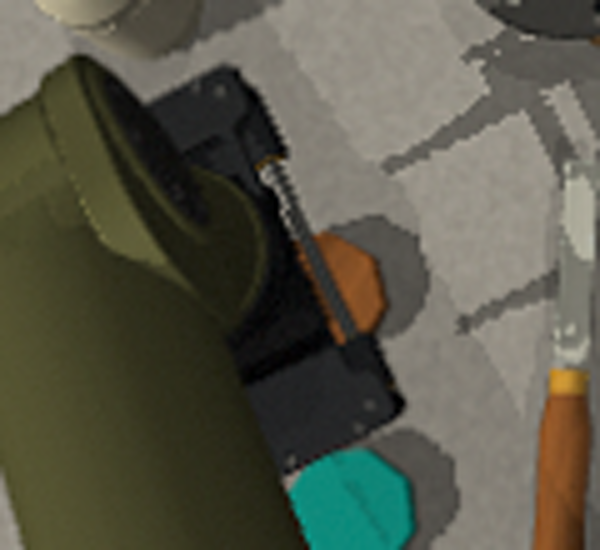

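View pics/s2c.png

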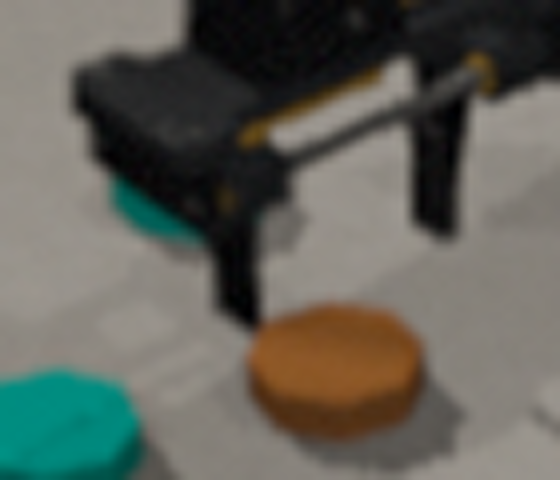

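Run:
```python
from h import *
c=np.array([.4252,.294]);j=np.array([np.cos(.489),np.sin(.489)]);p=np.array([np.sin(.489),-np.cos(.489)])
for z in (.102,.12):
  print(z,proj("top",[[*(c+a*j*.095+.0375*p),z] for a in(1,0,-1)]).round(1))
for z in (.102,.12,.14):  print("cast px mid",cast("top",[[137,153],[170,222],[153.5,187.5]],z).round(3))
# where would inner guide rod etc
print([np.round(ctrl.get_state()["position"],4) for _ in range(1)])
```

```text
0.102 [[142.3 155.9]
 [158.1 189.4]
 [174.5 223.6]]
0.12 [[140.5 154.7]
 [156.5 188.8]
 [173.1 223.5]]
cast px mid [[0.534 0.32  0.102]
 [0.363 0.228 0.102]
 [0.447 0.273 0.102]]
cast px mid [[0.531 0.315 0.12 ]
 [0.362 0.224 0.12 ]
 [0.446 0.269 0.12 ]]
cast px mid [[0.527 0.309 0.14 ]
 [0.362 0.22  0.14 ]
 [0.444 0.264 0.14 ]]
[array([0.4261, 0.2942, 0.0335])]
```

Run:
```python
from h import *
for z in(.0325,.04,.05):
  a=cast("side",[[209.6,130],[234.3,119.2]],z); print(z,a.round(4),a.mean(0).round(4),np.linalg.norm(a[0]-a[1]).round(4),np.rad2deg(np.arctan2(*(a[1]-a[0])[[1,0]])).round(1))
print(proj("top",[[0,0,0],[0,0,.05]]))
```

```text
0.0325 [[0.3892 0.2986 0.0325]
 [0.4773 0.3411 0.0325]] [0.4333 0.3198 0.0325] 0.0978 25.7
0.04 [[0.3877 0.2879 0.04  ]
 [0.475  0.33   0.04  ]] [0.4314 0.3089 0.04  ] 0.0969 25.7
0.05 [[0.3857 0.2737 0.05  ]
 [0.472  0.3152 0.05  ]] [0.4288 0.2944 0.05  ] 0.0957 25.7
[[258.57937637 359.32182391]
 [258.5995267  364.96072281]]
```

Emit:
carry_out --commands '[{"tx": 0, "ty": 0, "tz": 0.015, "rx": 0, "ry": 0, "rz": 0, "jaw": 1}, {"tx": 0, "ty": 0, "tz": 0.015, "rx": 0, "ry": 0, "rz": 0, "jaw": 1}]'

```text
time: 2.12
position: [0.4243, 0.292, 0.0155]
tool_rot: [-1.617, -2.692, 0.0]
ft_force: [-1.0, 0.4, -0.5]
grip_width: 1.002
```

Run:
```python
from h import *
S=cv2.cvtColor(get_image("side"),cv2.COLOR_RGB2BGR)
cv2.imwrite("pics/s3.png",S)
b=cv2.resize(S[90:150,180:250],None,fx=8,fy=8,interpolation=cv2.INTER_CUBIC)
cv2.imwrite("pics/s3c.png",b)
print(ctrl.get_state()["position"])
```

```text
[0.42460515 0.29211115 0.01589739]
```

View pics/s3c.png

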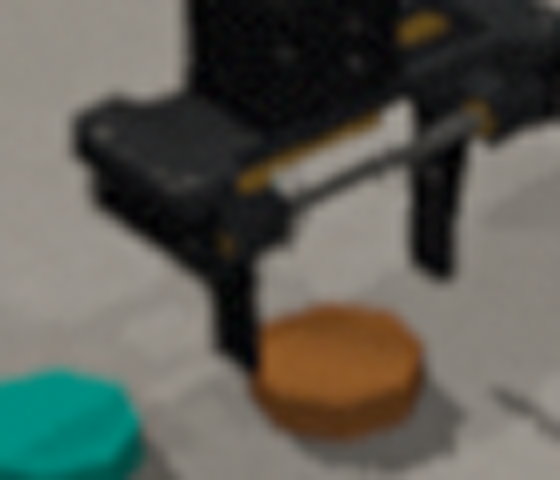

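Run:
```python
from h import *
j=np.array([np.cos(.489),np.sin(.489)]);c=np.array([.4245,.292])
for z in(.0155,.033,.05):
  print(z,((proj("side",[[*(c-.051*j),z],[*(c+.051*j),z]])-[180,90])*8).round(0))
```

```text
0.0155 [[227. 403.]
 [429. 305.]]
0.033 [[225. 367.]
 [428. 269.]]
0.05 [[223. 330.]
 [428. 233.]]
```

Emit:
carry_out --commands '[{"tx": 0, "ty": 0, "tz": 0.009, "rx": 0, "ry": 0, "rz": 0, "jaw": 1}, {"tx": 0, "ty": 0, "tz": 0.009, "rx": 0, "ry": 0, "rz": 0, "jaw": 1}]'

```text
time: 2.42
position: [0.4245, 0.2919, 0.0066]
tool_rot: [-1.617, -2.692, -0.0]
ft_force: [0.5, -0.1, 0.6]
grip_width: 1.002
```

Run:
```python
from h import *
S=cv2.cvtColor(get_image("side"),cv2.COLOR_RGB2BGR)
cv2.imwrite("pics/s4.png",S)
b=cv2.resize(S[90:150,180:250],None,fx=8,fy=8,interpolation=cv2.INTER_CUBIC)
cv2.imwrite("pics/s4c.png",b)
print(ctrl.get_state()["position"])
```

```text
[0.42475781 0.2921502  0.00690561]
```

View pics/s4c.png

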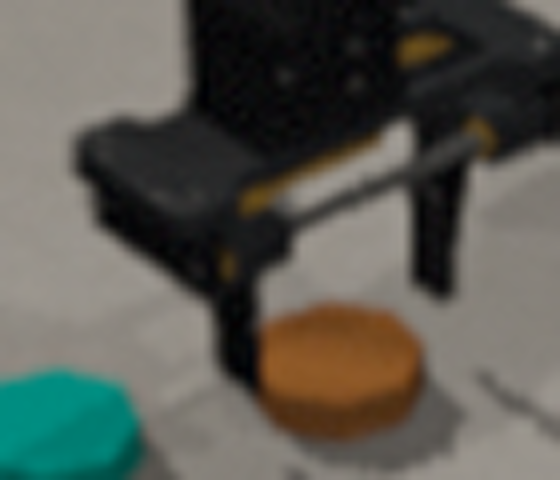

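Emit:
carry_out --commands '[{"tx": 0, "ty": 0, "tz": 0.006, "rx": 0, "ry": 0, "rz": 0, "jaw": 1}, {"tx": 0, "ty": 0, "tz": 0.006, "rx": 0, "ry": 0, "rz": 0, "jaw": 1}]'

```text
time: 2.72
position: [0.4247, 0.2922, 0.0009]
tool_rot: [-1.617, -2.692, -0.001]
ft_force: [0.0, 0.9, 0.2]
grip_width: 1.003
```

Emit:
carry_out --commands '[{"tx": 0, "ty": 0, "tz": 0.003, "rx": 0, "ry": 0, "rz": 0, "jaw": 1}, {"tx": 0, "ty": 0, "tz": 0.003, "rx": 0, "ry": 0, "rz": 0, "jaw": 1}]'

```text
time: 2.98
position: [0.4249, 0.2924, -0.0018]
tool_rot: [-1.617, -2.693, -0.002]
ft_force: [0.1, -0.1, 0.7]
grip_width: 0.999
```

Run:
```python
from h import *
S=cv2.cvtColor(get_image("side"),cv2.COLOR_RGB2BGR)
cv2.imwrite("pics/s5.png",S)
b=cv2.resize(S[90:150,180:250],None,fx=8,fy=8,interpolation=cv2.INTER_CUBIC)
cv2.imwrite("pics/s5c.png",b)
s=ctrl.get_state();print(s["position"],s["ft_force"])
```

```text
[ 0.42500303  0.29243688 -0.00169163] [ 0.40597375 -0.43785059 -0.00182558]
```

View pics/s5c.png

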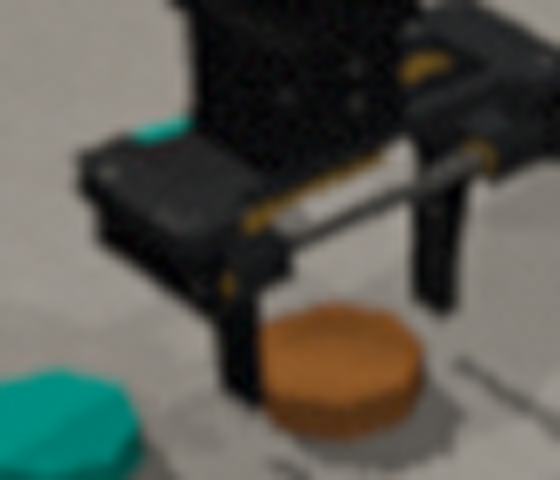

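Emit:
carry_out --commands '[{"tx": 0, "ty": 0, "tz": 0.005, "rx": 0, "ry": 0, "rz": 0, "jaw": 1}, {"tx": 0, "ty": 0, "tz": 0.005, "rx": 0, "ry": 0, "rz": 0, "jaw": 1}]'

```text
time: 3.28
position: [0.4247, 0.2922, -0.0071]
tool_rot: [-1.617, -2.692, -0.001]
ft_force: [-0.7, 0.9, -0.0]
grip_width: 0.999
```

Emit:
carry_out --commands '[{"tx": 0, "ty": 0, "tz": 0.003, "rx": 0, "ry": 0, "rz": 0, "jaw": 1}, {"tx": 0, "ty": 0, "tz": 0.003, "rx": 0, "ry": 0, "rz": 0, "jaw": 1}]'

```text
time: 3.52
position: [0.4249, 0.2923, -0.0099]
tool_rot: [-1.617, -2.693, -0.002]
ft_force: [-0.7, -0.2, -0.5]
grip_width: 0.998
```

Run:
```python
from h import *
S=cv2.cvtColor(get_image("side"),cv2.COLOR_RGB2BGR)
cv2.imwrite("pics/s6.png",S)
b=cv2.resize(S[90:150,180:250],None,fx=8,fy=8,interpolation=cv2.INTER_CUBIC)
cv2.imwrite("pics/s6c.png",b)
s=ctrl.get_state();print(s["position"],s["ft_force"])
```

```text
[ 0.42498988  0.29240829 -0.00975372] [-0.28269033  0.6363372   0.87615012]
```

View pics/s6c.png

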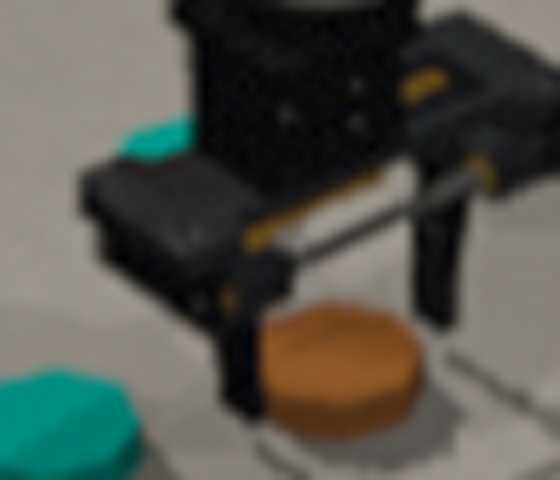

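Emit:
carry_out --commands '[{"tx": 0, "ty": 0, "tz": 0.003, "rx": 0, "ry": 0, "rz": 0, "jaw": 1}, {"tx": 0, "ty": 0, "tz": 0.003, "rx": 0, "ry": 0, "rz": 0, "jaw": 1}]'

```text
time: 3.82
position: [0.4248, 0.2923, -0.0129]
tool_rot: [-1.617, -2.692, -0.002]
ft_force: [0.2, -0.6, -0.8]
grip_width: 1.002
```

Emit:
carry_out --commands '[{"tx": 0, "ty": 0, "tz": 0.002, "rx": 0, "ry": 0, "rz": 0, "jaw": 1}, {"tx": 0, "ty": 0, "tz": 0.002, "rx": 0, "ry": 0, "rz": 0, "jaw": 1}]'

```text
time: 4.08
position: [0.4249, 0.2924, -0.0148]
tool_rot: [-1.617, -2.693, -0.002]
ft_force: [0.4, -0.6, 0.2]
grip_width: 0.999
```

Run:
```python
from h import *
S=cv2.cvtColor(get_image("side"),cv2.COLOR_RGB2BGR)
cv2.imwrite("pics/s7.png",S)
b=cv2.resize(S[90:150,180:250],None,fx=8,fy=8,interpolation=cv2.INTER_CUBIC)
cv2.imwrite("pics/s7c.png",b)
s=ctrl.get_state();print(s["position"],s["ft_force"])
```

```text
[ 0.42501469  0.29244066 -0.01471197] [ 0.83126589 -0.16518146  0.30698735]
```

View pics/s7c.png

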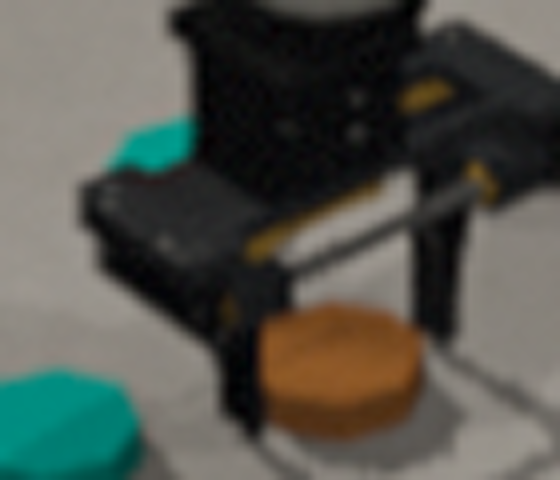

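Reported z runs about 18 mm below the true tip height: at a reported -0.015 the tips are just above the bench, with no contact force. I take the visible tips as the reference from here on. Now I close on the foot.

Emit:
carry_out --commands '[{"tx": 0, "ty": 0, "tz": 0, "rx": 0, "ry": 0, "rz": 0, "jaw": 0}, {"tx": 0, "ty": 0, "tz": 0, "rx": 0, "ry": 0, "rz": 0, "jaw": 0}, {"tx": 0, "ty": 0, "tz": 0, "rx": 0, "ry": 0, "rz": 0, "jaw": 0}, {"tx": 0, "ty": 0, "tz": 0, "rx": 0, "ry": 0, "rz": 0, "jaw": 0}]' --grip_force 25

```text
time: 4.62
position: [0.425, 0.2925, -0.0146]
tool_rot: [-1.617, -2.693, -0.003]
ft_force: [-1.2, -1.0, 0.7]
grip_width: 0.789
```

Emit:
carry_out --commands '[{"tx": 0, "ty": 0, "tz": -0.1, "rx": 0, "ry": 0, "rz": 0, "jaw": 0}, {"tx": 0, "ty": 0, "tz": -0.1, "rx": 0, "ry": 0, "rz": 0, "jaw": 0}, {"tx": 0, "ty": 0, "tz": -0.1, "rx": 0, "ry": 0, "rz": 0, "jaw": 0}]'

```text
time: 5.0
position: [0.4272, 0.294, 0.0888]
tool_rot: [1.617, 2.692, 0.013]
ft_force: [0.5, 0.4, -1.1]
grip_width: 0.788
```

Run:
```python
from h import *
S=cv2.cvtColor(get_image("side"),cv2.COLOR_RGB2BGR)
cv2.imwrite("pics/s8.png",S)
b=cv2.resize(S[50:150,160:270],None,fx=6,fy=6,interpolation=cv2.INTER_CUBIC)
cv2.imwrite("pics/s8c.png",b)
go(.6405,.162,.09,28)
```

```text
shift [-0.2165  0.128  -0.0034] turn [ 0.004  -0.0024  0.0003] t 5.05 pos [0.4258 0.293  0.0866] grip 0.784 q [-0.94  0.12  0.31  1.93 -0.04  1.09 -0.13]
```

View pics/s8c.png

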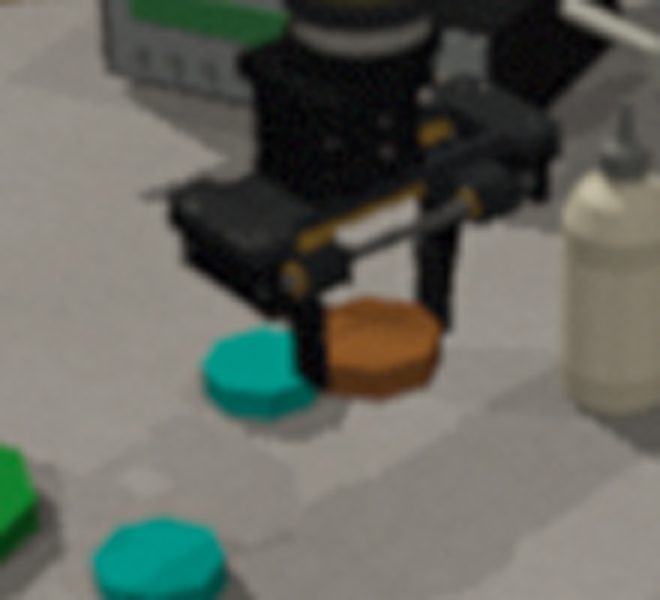

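Emit:
carry_out --commands '[{"tx": -0.217, "ty": 0.129, "tz": 0, "rx": 0, "ry": 0, "rz": 0, "jaw": 0}, {"tx": -0.217, "ty": 0.129, "tz": 0, "rx": 0, "ry": 0, "rz": 0, "jaw": 0}, {"tx": -0.217, "ty": 0.129, "tz": 0, "rx": 0, "ry": 0, "rz": 0, "jaw": 0}, {"tx": -0.217, "ty": 0.129, "tz": 0, "rx": 0, "ry": 0, "rz": 0, "jaw": 0}, {"tx": -0.217, "ty": 0.129, "tz": 0, "rx": 0, "ry": 0, "rz": 0, "jaw": 0}, {"tx": -0.217, "ty": 0.129, "tz": 0.03, "rx": 0, "ry": 0, "rz": 0, "jaw": 0}, {"tx": -0.217, "ty": 0.129, "tz": 0.03, "rx": 0, "ry": 0, "rz": 0, "jaw": 0}, {"tx": -0.217, "ty": 0.129, "tz": 0.03, "rx": 0, "ry": 0, "rz": 0, "jaw": 0}]'

```text
time: 6.05
position: [0.6401, 0.1621, 0.0551]
tool_rot: [-1.616, -2.693, -0.002]
ft_force: [0.3, -0.3, -1.2]
grip_width: 0.782
```

```bash
cat > look.py <<'E'
from h import *
import sys
def look(tag,box_s,box_t=None,f=8):
    out=[]
    for n,b in(("side",box_s),("top",box_t)):
        if b is None: continue
        I=cv2.cvtColor(get_image(n),cv2.COLOR_RGB2BGR); cv2.imwrite(f"pics/{tag}_{n}.png",I)
        x0,x1,y0,y1=b; cv2.imwrite(f"pics/{tag}_{n}c.png",cv2.resize(I[y0:y1,x0:x1],None,fx=f,fy=f,interpolation=cv2.INTER_CUBIC))
E
python3 - <<'E'
from look import *
look("p1",(255,345,90,165))
go(.641,.1616,.04,28)
E
```

```text
shift [-0.0006 -0.0001  0.0158] turn [ 0.0018 -0.0015  0.0012] t 6.1 pos [0.6408 0.1621 0.0558] grip 0.788 q [-0.62  0.47  0.43  1.6  -0.21  1.12  0.35]
```

View pics/p1_sidec.png

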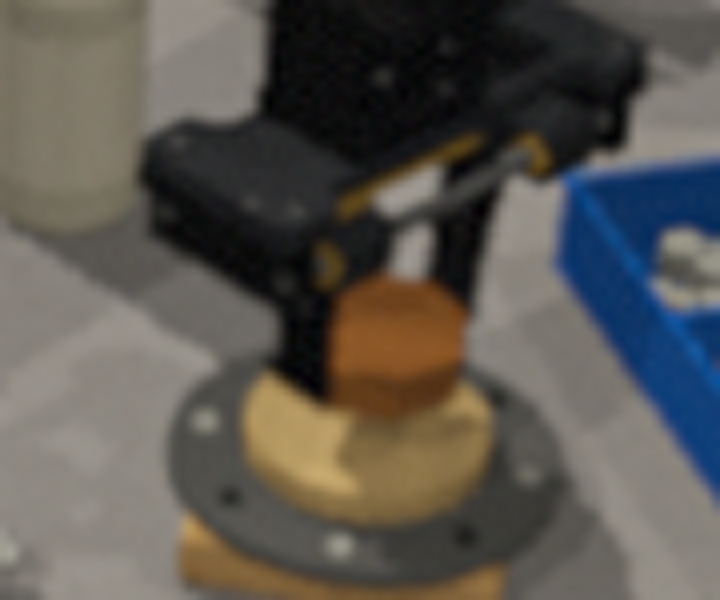

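```bash
cat >> look.py <<'E'
def overlay(src,dst,n,b,polys,f=8):
    I=load(src); x0,x1,y0,y1=b; d=cv2.resize(I[y0:y1,x0:x1],None,fx=f,fy=f,interpolation=cv2.INTER_CUBIC)
    for c,af,yaw,zs in polys:
        for z in zs:
            k=8 if yaw is not None else 64
            R=af/2/np.cos(np.pi/8) if k==8 else af/2
            a=np.deg2rad((yaw or 0)+22.5)+np.arange(k)*2*np.pi/k
            q=proj(n,np.c_[c[0]+R*np.cos(a),c[1]+R*np.sin(a),0*a+z])
            cv2.polylines(d,[((q-[x0,y0]+.5)*f).astype(np.int32)],True,(255,0,255),1)
    cv2.imwrite(dst,d)
E
python3 - <<'E'
from look import *
overlay("pics/p1_side.png","pics/p1o.png","side",(255,345,90,165),[((.6405,.162),.066,28,(.071,.091)),((.6405,.162),.092,None,(.045,))])
E
```

```text
(no output)
```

View pics/p1o.png

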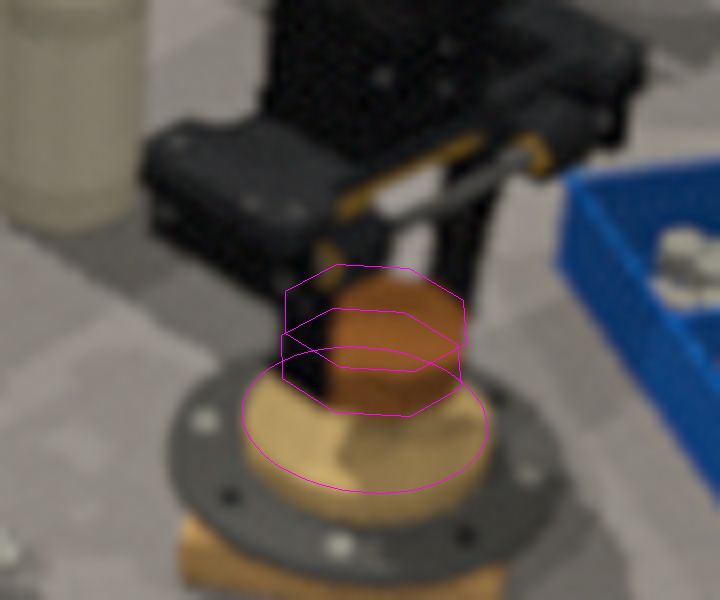

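Emit:
carry_out --commands '[{"tx": 0, "ty": 0, "tz": 0.022, "rx": 0, "ry": 0, "rz": 0, "jaw": 0}, {"tx": 0, "ty": 0, "tz": 0.022, "rx": 0, "ry": 0, "rz": 0, "jaw": 0}, {"tx": 0, "ty": 0, "tz": 0.022, "rx": 0, "ry": 0, "rz": 0, "jaw": 0}]'

```text
time: 6.48
position: [0.6414, 0.1618, 0.0345]
tool_rot: [1.617, 2.693, 0.005]
ft_force: [0.3, -0.3, 0.2]
grip_width: 0.786
```

Emit:
carry_out --commands '[{"tx": 0, "ty": 0, "tz": 0.0015, "rx": 0, "ry": 0, "rz": 0, "jaw": 0}, {"tx": 0, "ty": 0, "tz": 0.0015, "rx": 0, "ry": 0, "rz": 0, "jaw": 0}]'

```text
time: 6.72
position: [0.6412, 0.1616, 0.0323]
tool_rot: [-1.617, -2.693, -0.004]
ft_force: [0.2, 0.3, -1.1]
grip_width: 0.79
```

Emit:
carry_out --commands '[{"tx": 0, "ty": 0, "tz": 0.0015, "rx": 0, "ry": 0, "rz": 0, "jaw": 0}, {"tx": 0, "ty": 0, "tz": 0.0015, "rx": 0, "ry": 0, "rz": 0, "jaw": 0}]'

```text
time: 6.98
position: [0.6411, 0.1615, 0.0305]
tool_rot: [-1.618, -2.693, -0.003]
ft_force: [0.6, 0.2, 0.5]
grip_width: 0.789
```

Emit:
carry_out --commands '[{"tx": 0, "ty": 0, "tz": 0.0015, "rx": 0, "ry": 0, "rz": 0, "jaw": 0}, {"tx": 0, "ty": 0, "tz": 0.0015, "rx": 0, "ry": 0, "rz": 0, "jaw": 0}]'

```text
time: 7.22
position: [0.6411, 0.1615, 0.0304]
tool_rot: [-1.617, -2.693, -0.004]
ft_force: [-2.6, -1.2, 8.8]
grip_width: 0.786
```

Run:
```python
from look import *
look("p2",(255,345,90,165),(160,250,80,155))
go(.641,.1616,.04,28); print(ctrl.get_state()["ft_force"])
overlay("pics/p2_side.png","pics/p2o.png","side",(255,345,90,165),[((.6405,.162),.066,28,(.045,.065)),((.6405,.162),.092,None,(.045,))])
```

```text
shift [ 0.0001 -0.0001 -0.0096] turn [ 0.0018 -0.0018  0.0003] t 7.325 pos [0.6411 0.1615 0.0304] grip 0.791 q [-0.61  0.49  0.42  1.62 -0.22  1.08  0.36]
[-2.94751506 -0.25714147  8.3122225 ]
```

View pics/p2o.png

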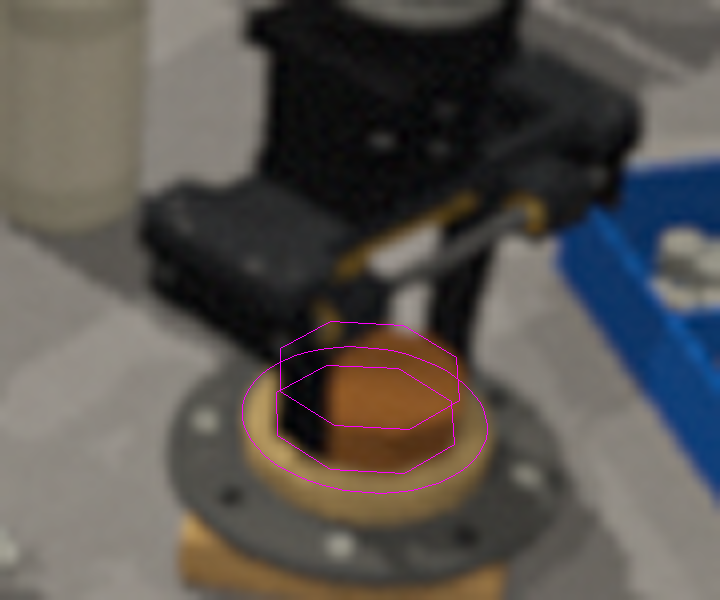

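Emit:
carry_out --commands '[{"tx": 0, "ty": 0, "tz": -0.0015, "rx": 0, "ry": 0, "rz": 0, "jaw": 1}, {"tx": 0, "ty": 0, "tz": -0.0015, "rx": 0, "ry": 0, "rz": 0, "jaw": 1}, {"tx": 0, "ty": 0, "tz": -0.0015, "rx": 0, "ry": 0, "rz": 0, "jaw": 1}, {"tx": 0, "ty": 0, "tz": -0.06, "rx": 0, "ry": 0, "rz": 0, "jaw": 1}, {"tx": 0, "ty": 0, "tz": -0.1, "rx": 0, "ry": 0, "rz": 0, "jaw": 1}, {"tx": 0, "ty": 0, "tz": -0.1, "rx": 0, "ry": 0, "rz": 0, "jaw": 1}]'

```text
time: 8.07
position: [0.6436, 0.1617, 0.1329]
tool_rot: [1.616, 2.689, 0.012]
ft_force: [-0.5, -0.1, -1.3]
grip_width: 1.0
```

Run:
```python
from h import *
a=np.deg2rad(157.5); print(.6275+.035*np.cos(a),-.1794+.035*np.sin(a))
go(.6275+.035*np.cos(a),-.1794+.035*np.sin(a),.06,-22.5)
```

```text
0.5951642163621049 -0.16600607986722185
shift [-0.2666 -0.1973  0.0712] turn [ 0.0079 -0.0039  0.8816] t 8.075 pos [0.6436 0.1617 0.1329] grip 1.0 q [-0.63  0.4   0.45  1.53 -0.18  1.25  0.33]
```

Emit:
carry_out --commands '[{"tx": -0.266, "ty": -0.197, "tz": 0.0, "rx": 0.006, "ry": -0.003, "rz": 0.882, "jaw": 0.55}, {"tx": -0.266, "ty": -0.197, "tz": 0.0, "rx": 0.006, "ry": -0.003, "rz": 0.882, "jaw": 0.55}, {"tx": -0.266, "ty": -0.197, "tz": 0.0, "rx": 0.006, "ry": -0.003, "rz": 0.882, "jaw": 0.55}, {"tx": -0.266, "ty": -0.197, "tz": 0.0, "rx": 0.006, "ry": -0.003, "rz": 0.882, "jaw": 0.55}, {"tx": -0.266, "ty": -0.197, "tz": 0.0, "rx": 0.006, "ry": -0.003, "rz": 0.882, "jaw": 0.55}, {"tx": -0.266, "ty": -0.197, "tz": 0.03, "rx": 0.006, "ry": -0.003, "rz": 0.882, "jaw": 0.55}, {"tx": -0.266, "ty": -0.197, "tz": 0.08, "rx": 0.006, "ry": -0.003, "rz": 0.882, "jaw": 0.55}, {"tx": -0.266, "ty": -0.197, "tz": 0.11, "rx": 0.006, "ry": -0.003, "rz": 0.882, "jaw": 0.55}, {"tx": -0.266, "ty": -0.197, "tz": 0.11, "rx": 0.006, "ry": -0.003, "rz": 0.882, "jaw": 0.55}, {"tx": -0.266, "ty": -0.197, "tz": 0.11, "rx": 0.006, "ry": -0.003, "rz": 0.882, "jaw": 0.55}]'

```text
time: 9.32
position: [0.5924, -0.1662, 0.0188]
tool_rot: [-2.612, -1.744, 0.008]
ft_force: [-0.2, 0.3, 0.0]
grip_width: 0.553
```

Run:
```python
from look import *
look("p3",(285,375,190,265),(160,250,80,155))
go(.5952,-.166,-.0147,-22.5)
overlay("pics/p3_top.png","pics/p3o.png","top",(160,250,80,155),[((.6405,.162),.066,28,(.065,)),((.6405,.162),.092,None,(.045,))])
```

```text
shift [0.0011 0.0019 0.0344] turn [-0.0017  0.0027 -0.0002] t 9.425 pos [ 0.5932 -0.1662  0.0197] grip 0.549 q [-0.31  0.47  0.68  1.75 -0.33  1.04  0.09]
```

View pics/p3_sidec.png

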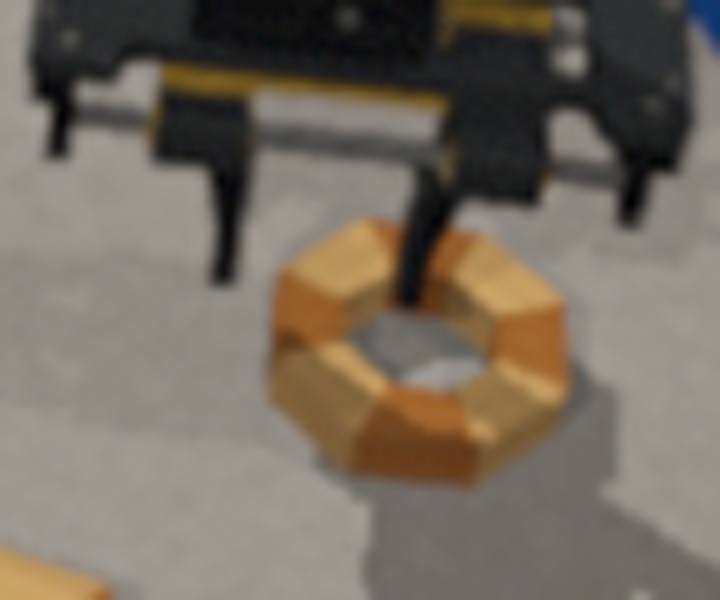

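View pics/p3o.png

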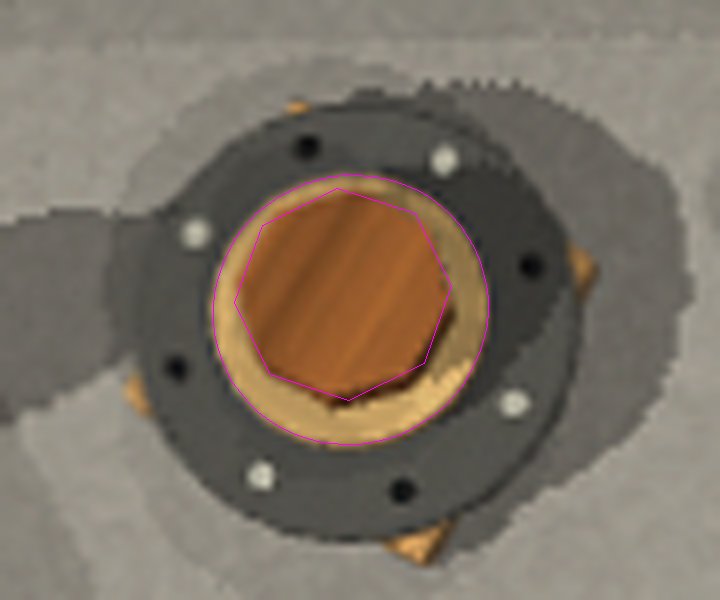

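Emit:
carry_out --commands '[{"tx": 0.001, "ty": 0.001, "tz": 0.015, "rx": 0, "ry": 0, "rz": 0, "jaw": 0.55}, {"tx": 0.001, "ty": 0.001, "tz": 0.033, "rx": 0, "ry": 0, "rz": 0, "jaw": 0.55}, {"tx": 0.001, "ty": 0.001, "tz": 0.033, "rx": 0, "ry": 0, "rz": 0, "jaw": 0.55}, {"tx": 0.001, "ty": 0.001, "tz": 0.033, "rx": 0, "ry": 0, "rz": 0, "jaw": 0.55}]'

```text
time: 9.93
position: [0.5928, -0.1656, -0.0152]
tool_rot: [-2.611, -1.744, 0.009]
ft_force: [-0.7, 0.0, 0.3]
grip_width: 0.549
```

Run:
```python
from look import *
look("p4",(285,375,190,265))
go(.5952,-.166,-.0147,-22.5)
```

```text
shift [ 0.0004  0.002  -0.    ] turn [-0.004   0.0035 -0.0005] t 9.975 pos [ 0.5932 -0.1657 -0.0147] grip 0.55 q [-0.29  0.51  0.65  1.77 -0.36  0.99  0.11]
```

View pics/p4_sidec.png

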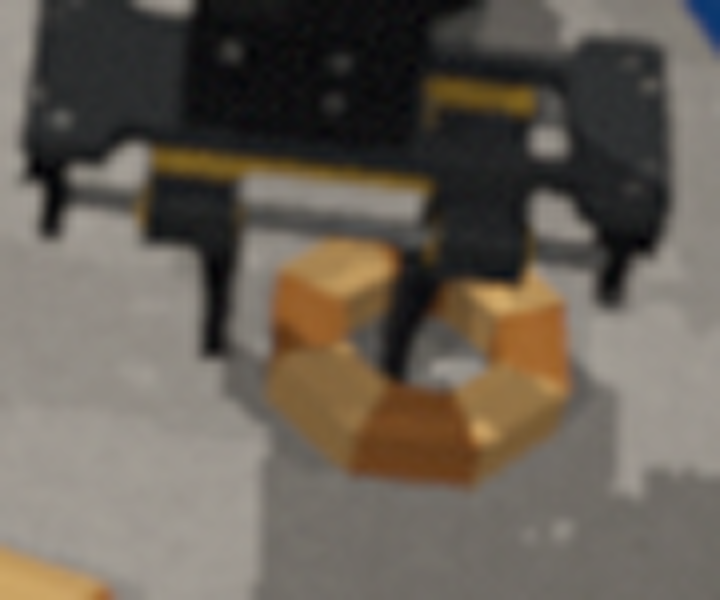

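Run:
```python
from look import *
overlay("pics/p4_side.png","pics/p4o.png","side",(285,375,190,265),[((.6275,-.1794),.092,22.5,(0,.02)),((.6275,-.1794),.048,22.5,(0,.02))])
d=cv2.imread("pics/p4o.png")
a=np.deg2rad(-22.5);j=np.array([np.cos(a),np.sin(a)]);c=np.array([.594,-.166])
for s in(.024,.031,.038):
  for sg in(1,-1):
    q=(proj("side",[*(c+sg*s*j),.004])[0]-[285,190]+.5)*8; cv2.circle(d,tuple(q.astype(int)),4,(0,255,0),-1)
cv2.imwrite("pics/p4o.png",d)
```

```text
(no output)
```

View pics/p4o.png

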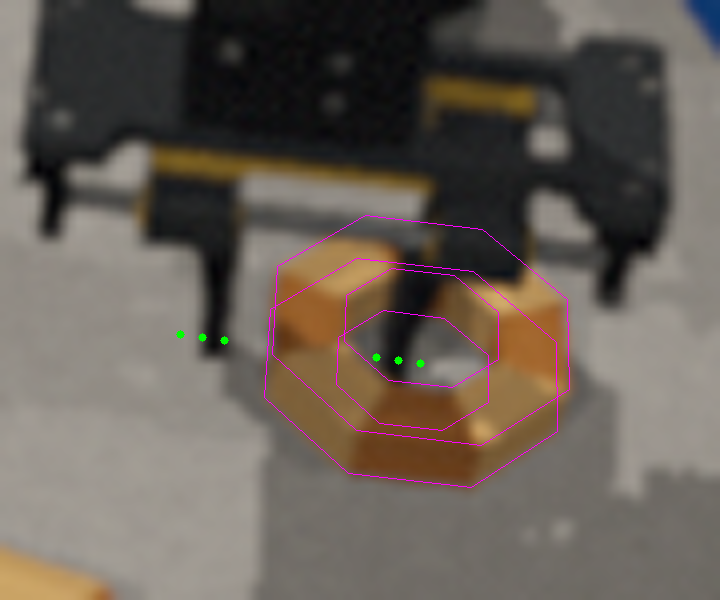

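Emit:
carry_out --commands '[{"tx": 0.0, "ty": 0.001, "tz": -0.0005, "rx": 0, "ry": 0, "rz": 0, "jaw": 0}, {"tx": 0.0, "ty": 0.001, "tz": -0.0005, "rx": 0, "ry": 0, "rz": 0, "jaw": 0}, {"tx": 0.0, "ty": 0.001, "tz": -0.0005, "rx": 0, "ry": 0, "rz": 0, "jaw": 0}, {"tx": 0.0, "ty": 0.001, "tz": -0.0005, "rx": 0, "ry": 0, "rz": 0, "jaw": 0}]' --grip_force 35

```text
time: 10.48
position: [0.594, -0.1657, -0.0142]
tool_rot: [-2.611, -1.744, 0.008]
ft_force: [0.2, 0.1, 0.4]
grip_width: 0.249
```

Run:
```python
from look import *
look("p5",(285,375,190,265))
go(.5952,-.166,-.0147,-22.5)
overlay("pics/p5_side.png","pics/p5o.png","side",(285,375,190,265),[((.6275,-.1794),.092,22.5,(0,.02)),((.6275,-.1794),.048,22.5,(0,.02))])
```

```text
shift [0.0002 0.0011 0.0005] turn [-0.0042  0.0032 -0.0003] t 10.525 pos [ 0.5941 -0.1657 -0.0142] grip 0.244 q [-0.29  0.52  0.65  1.77 -0.36  0.99  0.11]
```

View pics/p5o.png

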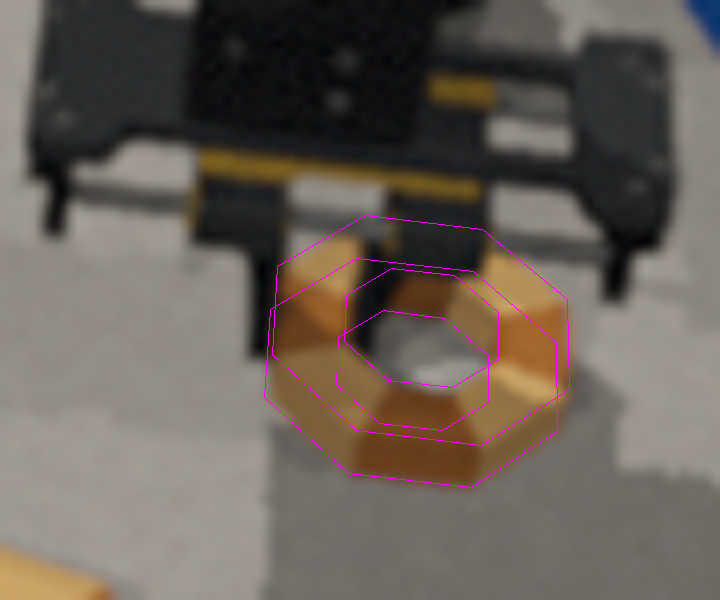

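Emit:
carry_out --commands '[{"tx": 0, "ty": 0, "tz": -0.05, "rx": 0, "ry": 0, "rz": 0, "jaw": 0}, {"tx": 0, "ty": 0, "tz": -0.1, "rx": 0, "ry": 0, "rz": 0, "jaw": 0}, {"tx": 0, "ty": 0, "tz": -0.12, "rx": 0, "ry": 0, "rz": 0, "jaw": 0}, {"tx": 0, "ty": 0, "tz": -0.12, "rx": 0, "ry": 0, "rz": 0, "jaw": 0}]'

```text
time: 11.02
position: [0.5954, -0.1657, 0.1065]
tool_rot: [-2.612, -1.745, 0.005]
ft_force: [-0.6, -0.1, -0.3]
grip_width: 0.246
```

Run:
```python
from look import *
look("p6",(270,400,130,235),f=6)
go(.608,.175,.085,-22.5)
```

```text
shift [ 0.3197 -0.1173  0.0194] turn [-0.0052  0.0031 -0.    ] t 11.075 pos [ 0.5942 -0.1652  0.1048] grip 0.251 q [-0.35  0.38  0.72  1.68 -0.26  1.19  0.04]
```

View pics/p6_sidec.png

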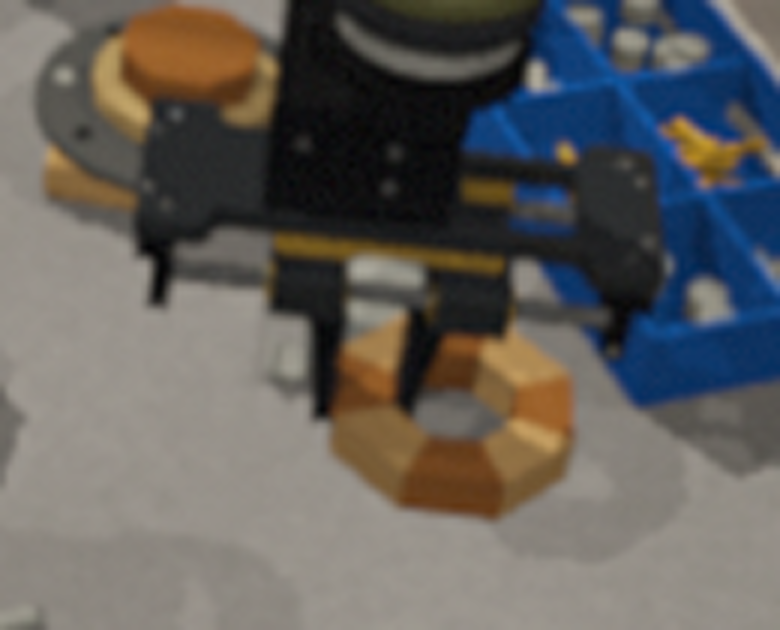

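Emit:
carry_out --commands '[{"tx": 0.32, "ty": -0.1175, "tz": 0, "rx": -0.005, "ry": 0.003, "rz": 0, "jaw": 0}, {"tx": 0.32, "ty": -0.1175, "tz": 0, "rx": -0.005, "ry": 0.003, "rz": 0, "jaw": 0}, {"tx": 0.32, "ty": -0.1175, "tz": 0, "rx": -0.005, "ry": 0.003, "rz": 0, "jaw": 0}, {"tx": 0.32, "ty": -0.1175, "tz": 0, "rx": -0.005, "ry": 0.003, "rz": 0, "jaw": 0}, {"tx": 0.32, "ty": -0.1175, "tz": 0, "rx": -0.005, "ry": 0.003, "rz": 0, "jaw": 0}, {"tx": 0.32, "ty": -0.1175, "tz": 0, "rx": -0.005, "ry": 0.003, "rz": 0, "jaw": 0}, {"tx": 0.32, "ty": -0.1175, "tz": 0.02, "rx": -0.005, "ry": 0.003, "rz": 0, "jaw": 0}, {"tx": 0.32, "ty": -0.1175, "tz": 0.02, "rx": -0.005, "ry": 0.003, "rz": 0, "jaw": 0}, {"tx": 0.32, "ty": -0.1175, "tz": 0.035, "rx": -0.005, "ry": 0.003, "rz": 0, "jaw": 0}, {"tx": 0.32, "ty": -0.1175, "tz": 0.035, "rx": -0.005, "ry": 0.003, "rz": 0, "jaw": 0}]'

```text
time: 12.32
position: [0.6074, 0.173, 0.0684]
tool_rot: [2.614, 1.742, -0.004]
ft_force: [0.1, -0.3, -0.7]
grip_width: 0.252
```

Run:
```python
from look import *
look("p7",(255,345,90,165))
go(.608,.175,.0508,-22.5)
z=ctrl.get_state()["position"][2]+.0142; print(z)
overlay("pics/p7_side.png","pics/p7o.png","side",(255,345,90,165),[((.6408,.1615),.092,22.5,(z,z+.02)),((.6408,.1615),.048,22.5,(z+.02,))])
```

```text
shift [ 0.0014 -0.0005  0.0185] turn [-0.0003  0.0015 -0.0021] t 12.375 pos [0.608  0.1736 0.0693] grip 0.247 q [-0.78  0.42  0.58  1.67 -0.25  1.13 -0.53]
0.08349187980267972
```

View pics/p7o.png

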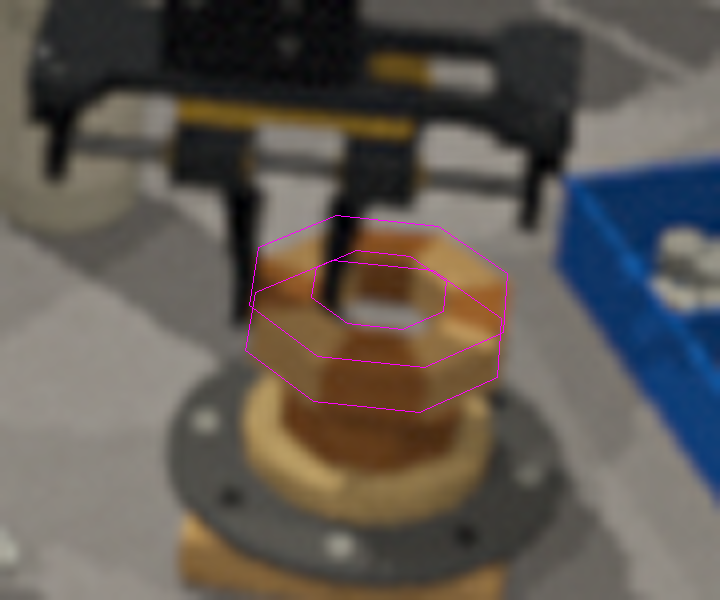

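Emit:
carry_out --commands '[{"tx": 0.001, "ty": 0, "tz": 0.015, "rx": 0, "ry": 0, "rz": 0, "jaw": 0}, {"tx": 0.001, "ty": 0, "tz": 0.015, "rx": 0, "ry": 0, "rz": 0, "jaw": 0}, {"tx": 0.001, "ty": 0, "tz": 0.017, "rx": 0, "ry": 0, "rz": 0, "jaw": 0}, {"tx": 0.001, "ty": 0, "tz": 0.017, "rx": 0, "ry": 0, "rz": 0, "jaw": 0}]'

```text
time: 12.88
position: [0.6089, 0.1759, 0.0532]
tool_rot: [2.612, 1.745, 0.0]
ft_force: [0.7, 0.4, -0.6]
grip_width: 0.248
```

Emit:
carry_out --commands '[{"tx": 0, "ty": 0, "tz": 0.0012, "rx": 0, "ry": 0, "rz": 0, "jaw": 0}, {"tx": 0, "ty": 0, "tz": 0.0012, "rx": 0, "ry": 0, "rz": 0, "jaw": 0}]'

```text
time: 13.12
position: [0.6088, 0.1759, 0.0519]
tool_rot: [2.612, 1.745, 0.0]
ft_force: [0.7, -0.9, -0.7]
grip_width: 0.252
```

Emit:
carry_out --commands '[{"tx": 0, "ty": 0, "tz": 0.001, "rx": 0, "ry": 0, "rz": 0, "jaw": 0}, {"tx": 0, "ty": 0, "tz": 0.001, "rx": 0, "ry": 0, "rz": 0, "jaw": 0}]'

```text
time: 13.38
position: [0.6088, 0.1758, 0.0508]
tool_rot: [2.612, 1.745, 0.0]
ft_force: [0.3, 1.0, -0.2]
grip_width: 0.25
```

Emit:
carry_out --commands '[{"tx": -0.001, "ty": 0, "tz": 0.001, "rx": 0, "ry": 0, "rz": 0, "jaw": 0}, {"tx": -0.001, "ty": 0, "tz": 0.001, "rx": 0, "ry": 0, "rz": 0, "jaw": 0}]'

```text
time: 13.62
position: [0.6088, 0.1759, 0.0507]
tool_rot: [-2.612, -1.746, -0.003]
ft_force: [-2.1, 2.1, 6.0]
grip_width: 0.248
```

Run:
```python
from look import *
look("p8",(255,345,90,165),(160,250,80,155))
go(.608,.175,.0508,-22.5); print(ctrl.get_state()["ft_force"])
```

```text
shift [-0.0011 -0.0004 -0.0001] turn [ 0.0011 -0.0014  0.0002] t 13.725 pos [0.6088 0.1759 0.0507] grip 0.25 q [-0.78  0.44  0.57  1.68 -0.26  1.09 -0.52]
[-1.24543211  1.17295153  5.08718832]
```

View pics/p8_sidec.png

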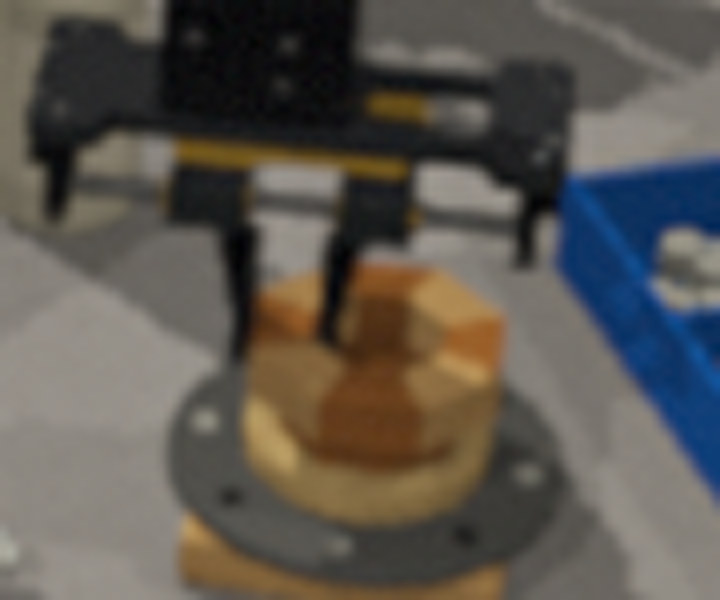

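View pics/p8_topc.png

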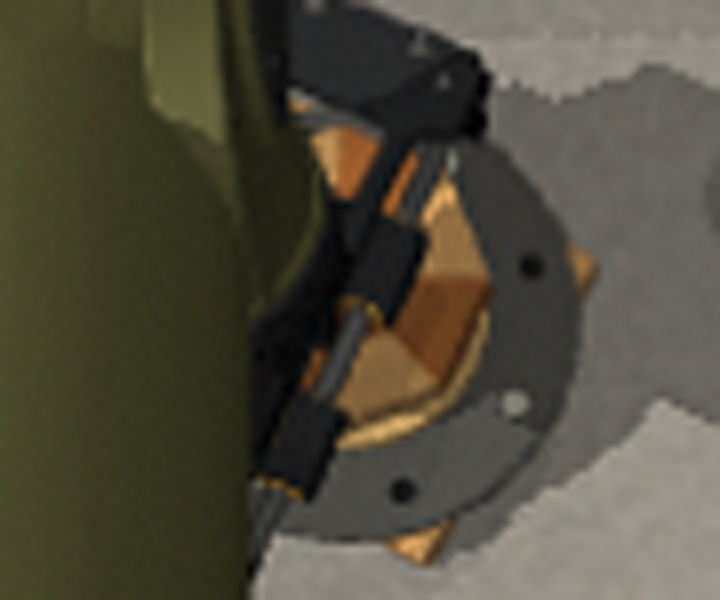

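Emit:
carry_out --commands '[{"tx": 0, "ty": 0, "tz": -0.001, "rx": 0, "ry": 0, "rz": 0, "jaw": 0.55}, {"tx": 0, "ty": 0, "tz": -0.001, "rx": 0, "ry": 0, "rz": 0, "jaw": 0.55}, {"tx": 0, "ty": 0, "tz": -0.001, "rx": 0, "ry": 0, "rz": 0, "jaw": 0.55}, {"tx": 0, "ty": 0, "tz": -0.06, "rx": 0, "ry": 0, "rz": 0, "jaw": 0.55}, {"tx": 0, "ty": 0, "tz": -0.1, "rx": 0, "ry": 0, "rz": 0, "jaw": 0.55}, {"tx": 0, "ty": 0, "tz": -0.1, "rx": 0, "ry": 0, "rz": 0, "jaw": 0.55}]'

```text
time: 14.48
position: [0.6109, 0.1751, 0.1537]
tool_rot: [2.611, 1.743, 0.011]
ft_force: [-0.2, -0.7, -0.1]
grip_width: 0.552
```

Run:
```python
from h import *
a=np.deg2rad(-13.5); x,y=.4377+.0465*np.cos(a),.0185+.0465*np.sin(a); print(x,y)
go(x,y,.02,-13.5)
```

```text
0.4829152012984919 0.007644790580700398
shift [-0.2044 -0.0548  0.1325] turn [ 0.0061 -0.004  -0.1577] t 14.475 pos [0.6109 0.1751 0.1537] grip 0.552 q [-0.8   0.35  0.61  1.58 -0.2   1.27 -0.56]
```

Emit:
carry_out --commands '[{"tx": -0.204, "ty": -0.0545, "tz": 0, "rx": 0.004, "ry": -0.003, "rz": -0.158, "jaw": 0.55}, {"tx": -0.204, "ty": -0.0545, "tz": 0, "rx": 0.004, "ry": -0.003, "rz": -0.158, "jaw": 0.55}, {"tx": -0.204, "ty": -0.0545, "tz": 0, "rx": 0.004, "ry": -0.003, "rz": -0.158, "jaw": 0.55}, {"tx": -0.204, "ty": -0.0545, "tz": 0.05, "rx": 0.004, "ry": -0.003, "rz": -0.158, "jaw": 0.55}, {"tx": -0.204, "ty": -0.0545, "tz": 0.1, "rx": 0.004, "ry": -0.003, "rz": -0.158, "jaw": 0.55}, {"tx": -0.204, "ty": -0.0545, "tz": 0.13, "rx": 0.004, "ry": -0.003, "rz": -0.158, "jaw": 0.55}, {"tx": -0.204, "ty": -0.0545, "tz": 0.13, "rx": 0.004, "ry": -0.003, "rz": -0.158, "jaw": 0.55}, {"tx": -0.204, "ty": -0.0545, "tz": 0.13, "rx": 0.004, "ry": -0.003, "rz": -0.158, "jaw": 0.55}]'

```text
time: 15.48
position: [0.4805, 0.0072, 0.0205]
tool_rot: [-2.466, -1.946, 0.007]
ft_force: [-0.1, 0.5, -0.3]
grip_width: 0.549
```

Run:
```python
from look import *
look("p9",(195,295,150,225),(160,250,80,155))
go(.4829,.0076,-.0145,-13.5)
overlay("pics/p9_top.png","pics/p9o.png","top",(160,250,80,155),[((.6405,.162),.092,22.5,(.085,)),((.6405,.162),.048,22.5,(.085,)),((.6405,.162),.092,None,(.045,))])
overlay("pics/p9_side.png","pics/p9so.png","side",(195,295,150,225),[((.4377,.0185),.114,31.5,(0,.02)),((.4377,.0185),.072,31.5,(0,.02,))])
```

```text
shift [0.0005 0.0016 0.0357] turn [-0.0015  0.0019  0.0008] t 15.575 pos [0.4812 0.0075 0.0212] grip 0.547 q [-0.71  0.16  0.69  2.08 -0.12  0.94 -0.19]
```

View pics/p9so.png

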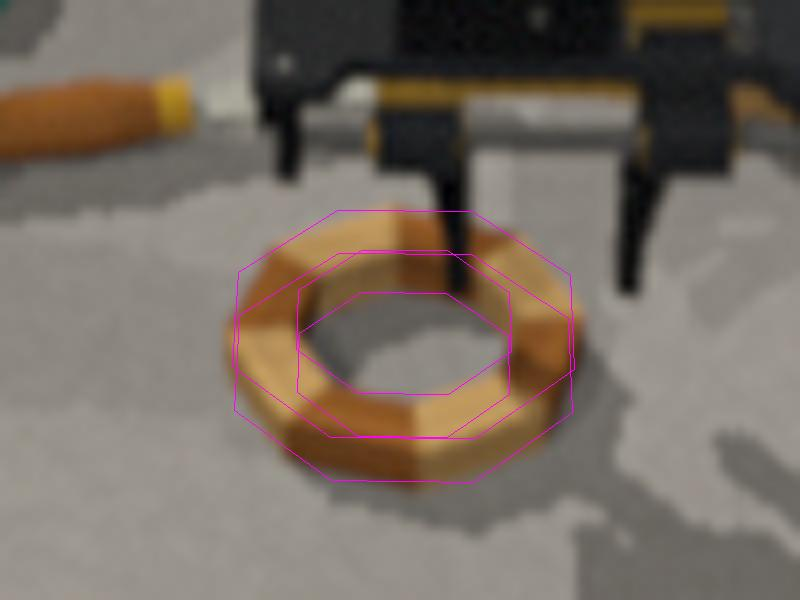

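View pics/p9o.png

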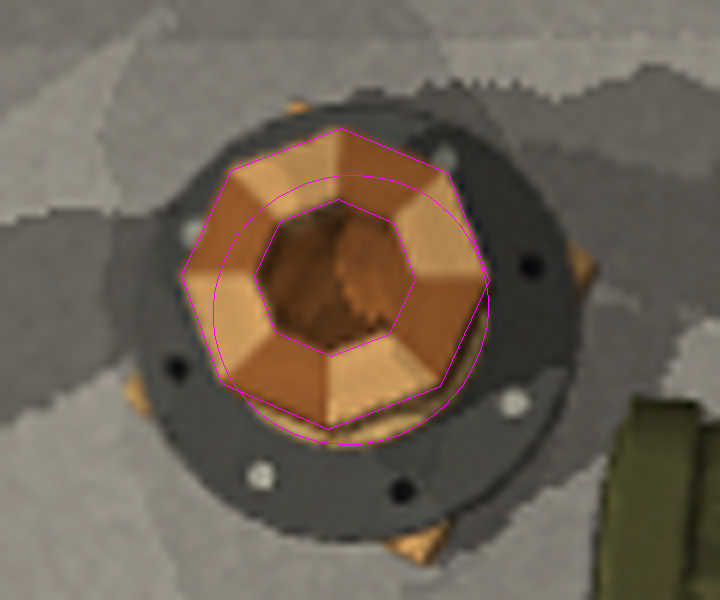

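Run:
```python
from look import *
overlay("pics/p9_side.png","pics/p9so.png","side",(195,295,150,225),[((.4377,.0185),.114,13.5,(0,.02)),((.4377,.0185),.072,13.5,(0,.02,))])
overlay("pics/top0.png","pics/rimo.png","top",(320,420,160,235),[((.4366,-.2885),.136,7.5,(.02,)),((.4366,-.2885),.092,7.5,(.02,))])
go(.4829,.0294,.02,13.5)
```

```text
shift [ 0.0217 -0.0035  0.0012] turn [-0.0019  0.0015 -0.4705] t 15.575 pos [0.4812 0.0075 0.0212] grip 0.547 q [-0.71  0.16  0.69  2.08 -0.12  0.94 -0.19]
```

View pics/p9so.png

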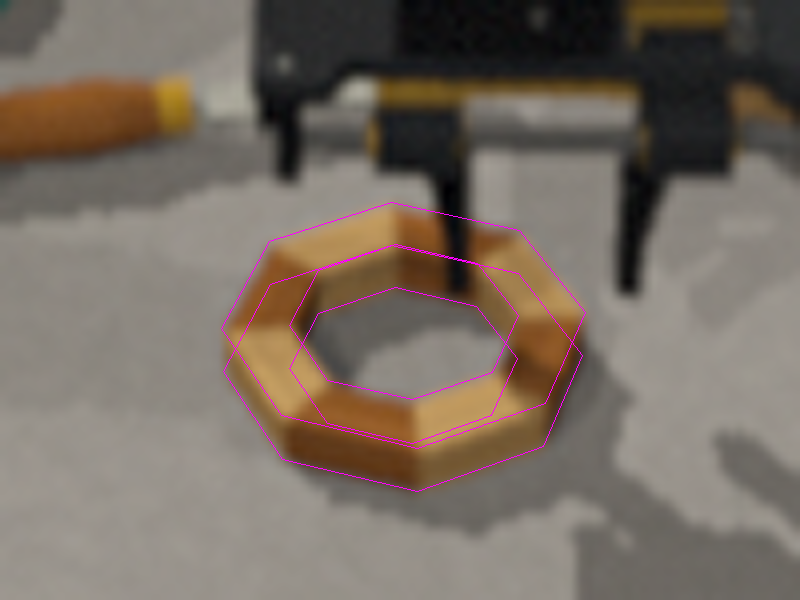

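View pics/rimo.png

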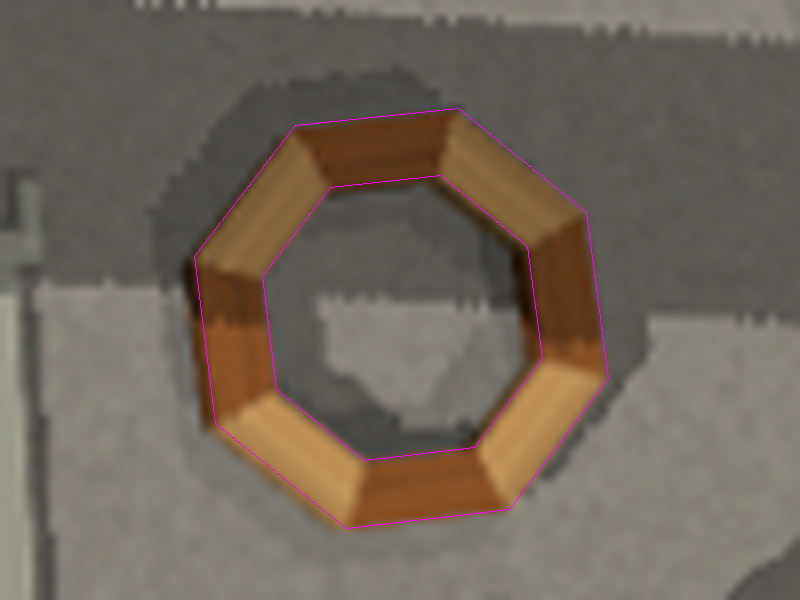

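My yaw sign was wrong: the true flats are at 13.5° on the middle ring and 7.5° on the rim, and both overlays now match. The fingers are still above the ring, so I turn to the correct segment.

Emit:
carry_out --commands '[{"tx": 0.0215, "ty": -0.0035, "tz": 0, "rx": 0, "ry": 0, "rz": -0.47, "jaw": 0.55}, {"tx": 0.0215, "ty": -0.0035, "tz": 0, "rx": 0, "ry": 0, "rz": -0.47, "jaw": 0.55}, {"tx": 0.0215, "ty": -0.0035, "tz": 0, "rx": 0, "ry": 0, "rz": -0.47, "jaw": 0.55}, {"tx": 0.0215, "ty": -0.0035, "tz": 0, "rx": 0, "ry": 0, "rz": -0.47, "jaw": 0.55}, {"tx": 0.0215, "ty": -0.0035, "tz": 0.018, "rx": 0, "ry": 0, "rz": -0.47, "jaw": 0.55}, {"tx": 0.0215, "ty": -0.0035, "tz": 0.018, "rx": 0, "ry": 0, "rz": -0.47, "jaw": 0.55}]'

```text
time: 16.32
position: [0.4808, 0.0289, 0.0015]
tool_rot: [-1.946, -2.463, 0.009]
ft_force: [-0.5, 0.1, 0.9]
grip_width: 0.551
```

Run:
```python
from look import *
look("q1",(195,295,150,225))
go(.4829,.0294,-.0145,13.5)
```

```text
shift [0.0002 0.0016 0.0166] turn [-0.005   0.0013 -0.002 ] t 16.375 pos [0.4814 0.0289 0.0021] grip 0.552 q [-0.68  0.19  0.61  2.08 -0.14  0.91  0.24]
```

View pics/q1_sidec.png

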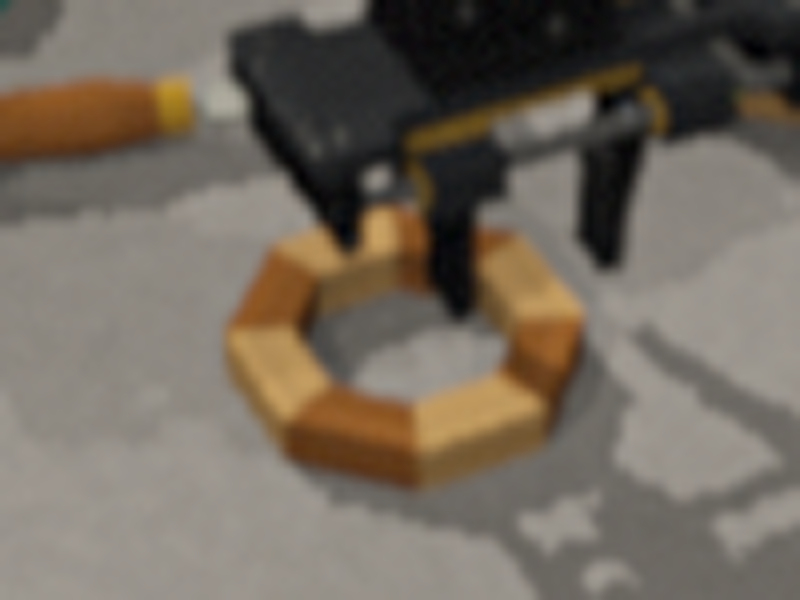

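Emit:
carry_out --commands '[{"tx": 0, "ty": 0.0015, "tz": 0.0165, "rx": -0.004, "ry": 0.001, "rz": 0, "jaw": 0.55}, {"tx": 0, "ty": 0.0015, "tz": 0.0165, "rx": -0.004, "ry": 0.001, "rz": 0, "jaw": 0.55}, {"tx": 0, "ty": 0.0015, "tz": 0.0165, "rx": -0.004, "ry": 0.001, "rz": 0, "jaw": 0.55}]'

```text
time: 16.75
position: [0.4834, 0.0293, -0.0139]
tool_rot: [1.946, 2.466, 0.0]
ft_force: [0.0, 0.0, -0.2]
grip_width: 0.546
```

Emit:
carry_out --commands '[{"tx": 0, "ty": 0, "tz": 0, "rx": 0, "ry": 0, "rz": 0, "jaw": 0}, {"tx": 0, "ty": 0, "tz": 0, "rx": 0, "ry": 0, "rz": 0, "jaw": 0}, {"tx": 0, "ty": 0, "tz": 0, "rx": 0, "ry": 0, "rz": 0, "jaw": 0}, {"tx": 0, "ty": 0, "tz": 0, "rx": 0, "ry": 0, "rz": 0, "jaw": 0}]'

```text
time: 17.25
position: [0.4828, 0.0293, -0.0146]
tool_rot: [-1.945, -2.466, 0.001]
ft_force: [-0.6, -0.5, 1.6]
grip_width: 0.237
```

Run:
```python
from look import *
look("q2",(195,295,150,225))
go(.4829,.0294,-.0145,13.5)
overlay("pics/q2_side.png","pics/q2o.png","side",(195,295,150,225),[((.4377,.0185),.114,13.5,(0,.02)),((.4377,.0185),.072,13.5,(.02,))])
```

```text
shift [ 0.0001  0.0001 -0.0001] turn [-0.0009  0.     -0.0006] t 17.3 pos [ 0.4828  0.0293 -0.0146] grip 0.236 q [-0.67  0.22  0.61  2.1  -0.17  0.87  0.27]
```

View pics/q2o.png

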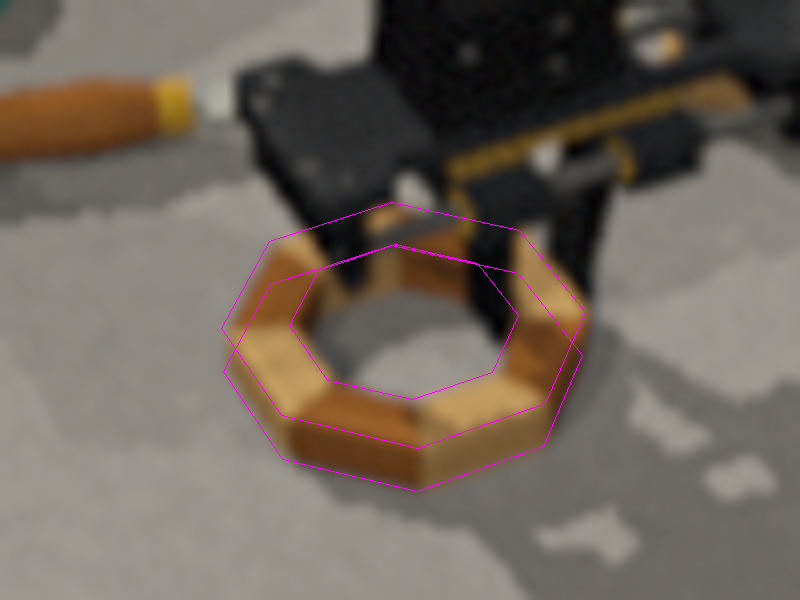

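Emit:
carry_out --commands '[{"tx": 0, "ty": 0, "tz": -0.05, "rx": 0, "ry": 0, "rz": 0, "jaw": 0}, {"tx": 0, "ty": 0, "tz": -0.1, "rx": 0, "ry": 0, "rz": 0, "jaw": 0}, {"tx": 0, "ty": 0, "tz": -0.13, "rx": 0, "ry": 0, "rz": 0, "jaw": 0}, {"tx": 0, "ty": 0, "tz": -0.13, "rx": 0, "ry": 0, "rz": 0, "jaw": 0}]'

```text
time: 17.8
position: [0.4849, 0.0298, 0.1175]
tool_rot: [1.944, 2.465, 0.006]
ft_force: [0.2, -0.7, -1.2]
grip_width: 0.238
```

Run:
```python
from look import *
look("q3",(190,310,110,215),f=6)
go(.6862,.1727,.09,13.5)
```

```text
shift [0.0919 0.2305 0.026 ] turn [ 0.0011 -0.0005 -0.0005] t 17.85 pos [0.4834 0.0296 0.1157] grip 0.238 q [-0.73  0.02  0.63  1.98 -0.01  1.14  0.14]
```

View pics/q3_sidec.png

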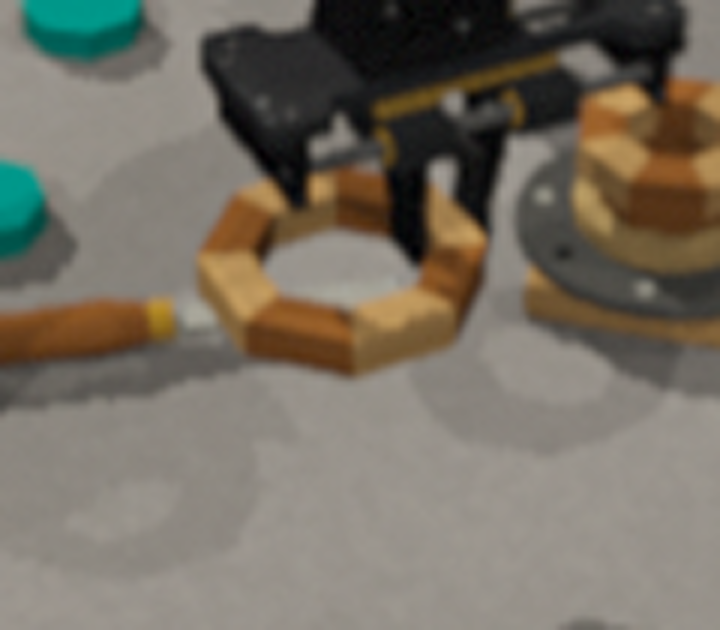

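Emit:
carry_out --commands '[{"tx": 0.092, "ty": 0.2305, "tz": 0, "rx": 0, "ry": 0, "rz": 0, "jaw": 0}, {"tx": 0.092, "ty": 0.2305, "tz": 0, "rx": 0, "ry": 0, "rz": 0, "jaw": 0}, {"tx": 0.092, "ty": 0.2305, "tz": 0, "rx": 0, "ry": 0, "rz": 0, "jaw": 0}, {"tx": 0.092, "ty": 0.2305, "tz": 0, "rx": 0, "ry": 0, "rz": 0, "jaw": 0}, {"tx": 0.092, "ty": 0.2305, "tz": 0, "rx": 0, "ry": 0, "rz": 0, "jaw": 0}, {"tx": 0.092, "ty": 0.2305, "tz": 0.025, "rx": 0, "ry": 0, "rz": 0, "jaw": 0}, {"tx": 0.092, "ty": 0.2305, "tz": 0.025, "rx": 0, "ry": 0, "rz": 0, "jaw": 0}, {"tx": 0.092, "ty": 0.2305, "tz": 0.025, "rx": 0, "ry": 0, "rz": 0, "jaw": 0}]'

```text
time: 18.85
position: [0.6851, 0.1718, 0.09]
tool_rot: [-1.946, -2.465, 0.002]
ft_force: [0.7, 0.8, -0.7]
grip_width: 0.237
```

Run:
```python
from look import *
look("q4",(255,345,80,155))
go(.6862,.1727,.0704,13.5)
z=ctrl.get_state()["position"][2]+.0146; print(z)
overlay("pics/q4_side.png","pics/q4o.png","side",(255,345,80,155),[((.6405,.162),.114,13.5,(z,z+.02)),((.6405,.162),.072,13.5,(z+.02,)),((.6405,.162),.092,22.5,(.065,))])
```

```text
shift [0.0005 0.0006 0.0205] turn [ 0.     -0.0001 -0.0012] t 18.9 pos [0.6857 0.1721 0.0909] grip 0.239 q [-0.68  0.55  0.57  1.44 -0.3   1.23  0.15]
0.10546042215487783
```

View pics/q4o.png

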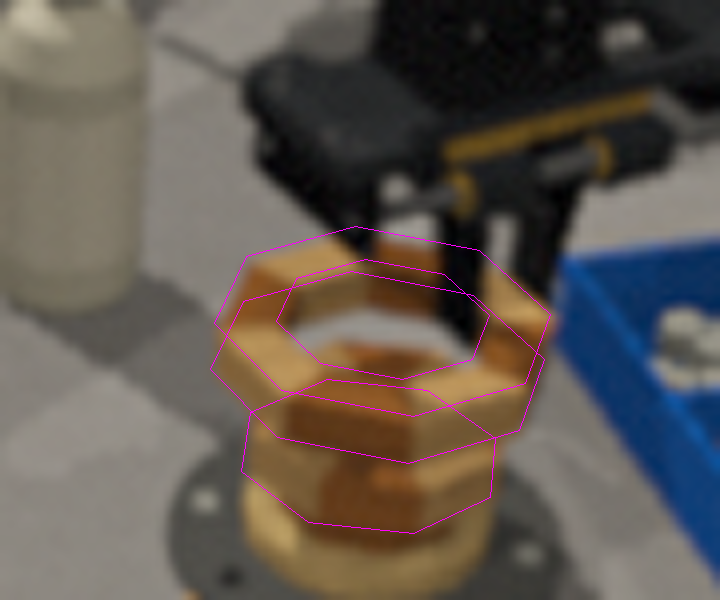

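Emit:
carry_out --commands '[{"tx": 0, "ty": 0, "tz": 0.018, "rx": 0, "ry": 0, "rz": 0, "jaw": 0}, {"tx": 0, "ty": 0, "tz": 0.018, "rx": 0, "ry": 0, "rz": 0, "jaw": 0}, {"tx": 0, "ty": 0, "tz": 0.018, "rx": 0, "ry": 0, "rz": 0, "jaw": 0}, {"tx": 0, "ty": 0, "tz": 0.018, "rx": 0, "ry": 0, "rz": 0, "jaw": 0}]'

```text
time: 19.4
position: [0.6855, 0.1726, 0.0722]
tool_rot: [-1.945, -2.466, 0.001]
ft_force: [-0.8, -0.0, -0.9]
grip_width: 0.235
```

Emit:
carry_out --commands '[{"tx": 0, "ty": 0, "tz": 0.0012, "rx": 0, "ry": 0, "rz": 0, "jaw": 0}, {"tx": 0, "ty": 0, "tz": 0.0012, "rx": 0, "ry": 0, "rz": 0, "jaw": 0}]'

```text
time: 19.65
position: [0.6856, 0.1725, 0.0708]
tool_rot: [-1.945, -2.466, 0.001]
ft_force: [-0.4, 0.2, -0.9]
grip_width: 0.237
```

Emit:
carry_out --commands '[{"tx": 0, "ty": 0, "tz": 0.001, "rx": 0, "ry": 0, "rz": 0, "jaw": 0}, {"tx": 0, "ty": 0, "tz": 0.001, "rx": 0, "ry": 0, "rz": 0, "jaw": 0}]'

```text
time: 19.9
position: [0.6858, 0.1726, 0.0706]
tool_rot: [-1.946, -2.466, 0.0]
ft_force: [-1.0, 0.1, 3.3]
grip_width: 0.24
```

Contact at the expected height. I release and go on to the rim ring.

Emit:
carry_out --commands '[{"tx": 0, "ty": 0, "tz": -0.0005, "rx": 0, "ry": 0, "rz": 0, "jaw": 0.55}, {"tx": 0, "ty": 0, "tz": -0.0005, "rx": 0, "ry": 0, "rz": 0, "jaw": 0.55}, {"tx": 0, "ty": 0, "tz": -0.0005, "rx": 0, "ry": 0, "rz": 0, "jaw": 0.55}, {"tx": 0, "ty": 0, "tz": -0.06, "rx": 0, "ry": 0, "rz": 0, "jaw": 0.55}, {"tx": 0, "ty": 0, "tz": -0.08, "rx": 0, "ry": 0, "rz": 0, "jaw": 0.55}, {"tx": 0, "ty": 0, "tz": -0.08, "rx": 0, "ry": 0, "rz": 0, "jaw": 0.55}]'

```text
time: 20.65
position: [0.6871, 0.1726, 0.152]
tool_rot: [1.945, 2.465, 0.004]
ft_force: [-0.5, 0.2, -0.5]
grip_width: 0.546
```

Run:
```python
from h import *
a=np.deg2rad(7.5); x,y=.4366+.057*np.cos(a),-.2885+.057*np.sin(a); print(x,y)
go(x,y,.02,7.5)
```

```text
0.4931123570983072 -0.281060007043457
shift [-0.3961 -0.2947  0.131 ] turn [ 0.0034 -0.0004  0.104 ] t 20.65 pos [0.6871 0.1726 0.152 ] grip 0.546 q [-0.69  0.51  0.58  1.37 -0.28  1.34  0.14]
```

Emit:
carry_out --commands '[{"tx": -0.396, "ty": -0.294, "tz": 0, "rx": 0.003, "ry": 0, "rz": 0.104, "jaw": 0.55}, {"tx": -0.396, "ty": -0.294, "tz": 0, "rx": 0.003, "ry": 0, "rz": 0.104, "jaw": 0.55}, {"tx": -0.396, "ty": -0.294, "tz": 0, "rx": 0.003, "ry": 0, "rz": 0.104, "jaw": 0.55}, {"tx": -0.396, "ty": -0.294, "tz": 0, "rx": 0.003, "ry": 0, "rz": 0.104, "jaw": 0.55}, {"tx": -0.396, "ty": -0.294, "tz": 0, "rx": 0.003, "ry": 0, "rz": 0.104, "jaw": 0.55}, {"tx": -0.396, "ty": -0.294, "tz": 0, "rx": 0.003, "ry": 0, "rz": 0.104, "jaw": 0.55}, {"tx": -0.396, "ty": -0.294, "tz": 0, "rx": 0.003, "ry": 0, "rz": 0.104, "jaw": 0.55}, {"tx": -0.396, "ty": -0.294, "tz": 0.04, "rx": 0.003, "ry": 0, "rz": 0.104, "jaw": 0.55}, {"tx": -0.396, "ty": -0.294, "tz": 0.09, "rx": 0.003, "ry": 0, "rz": 0.104, "jaw": 0.55}, {"tx": -0.396, "ty": -0.294, "tz": 0.13, "rx": 0.003, "ry": 0, "rz": 0.104, "jaw": 0.55}, {"tx": -0.396, "ty": -0.294, "tz": 0.13, "rx": 0.003, "ry": 0, "rz": 0.104, "jaw": 0.55}, {"tx": -0.396, "ty": -0.294, "tz": 0.13, "rx": 0.003, "ry": 0, "rz": 0.104, "jaw": 0.55}]'

```text
time: 22.15
position: [0.4923, -0.2813, 0.0208]
tool_rot: [-2.07, -2.361, 0.005]
ft_force: [0.1, 0.6, -0.7]
grip_width: 0.547
```

Run:
```python
from look import *
look("q5",(225,325,240,315),(160,250,80,155))
go(.4931,-.2811,-.0145,7.5)
overlay("pics/q5_top.png","pics/q5o.png","top",(160,250,80,155),[((.6405,.162),.114,13.5,(.105,)),((.6405,.162),.072,13.5,(.105,)),((.6405,.162),.048,22.5,(.085,))])
overlay("pics/q5_side.png","pics/q5so.png","side",(225,325,240,315),[((.4366,-.2885),.136,7.5,(0,.02)),((.4366,-.2885),.092,7.5,(.02,))])
```

```text
shift [ 0.0005 -0.0001  0.0364] turn [-0.001   0.0017  0.0006] t 22.25 pos [ 0.4933 -0.2816  0.0219] grip 0.551 q [-0.19  0.39  0.79  1.88 -0.32  1.01  0.86]
```

View pics/q5so.png

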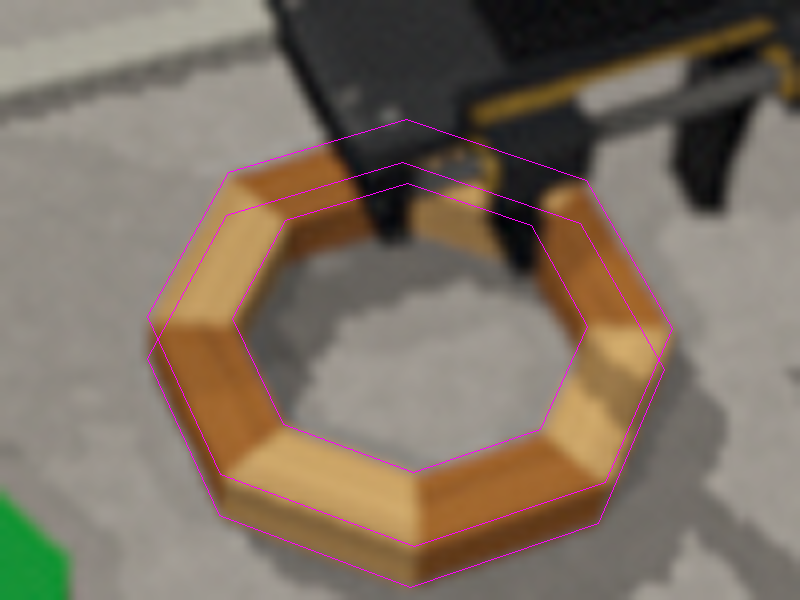

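View pics/q5o.png

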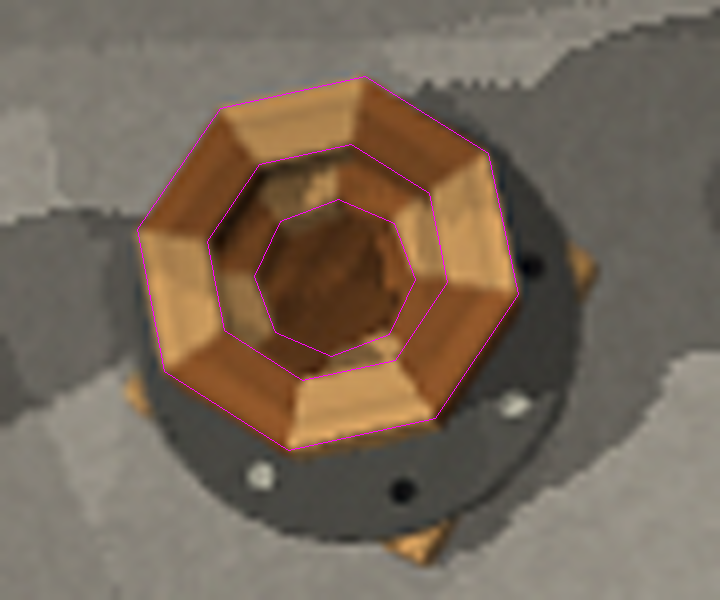

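The middle ring sits on the predicted centre and the fingers straddle the rim's far wall. I descend and grip.

Emit:
carry_out --commands '[{"tx": 0, "ty": 0, "tz": 0.02, "rx": 0, "ry": 0, "rz": 0, "jaw": 0.55}, {"tx": 0, "ty": 0, "tz": 0.036, "rx": 0, "ry": 0, "rz": 0, "jaw": 0.55}, {"tx": 0, "ty": 0, "tz": 0.036, "rx": 0, "ry": 0, "rz": 0, "jaw": 0.55}, {"tx": 0, "ty": 0, "tz": 0.036, "rx": 0, "ry": 0, "rz": 0, "jaw": 0.55}]'

```text
time: 22.75
position: [0.4917, -0.2813, -0.0159]
tool_rot: [-2.07, -2.36, 0.005]
ft_force: [-0.0, -0.3, -0.3]
grip_width: 0.545
```

Emit:
carry_out --commands '[{"tx": 0, "ty": 0, "tz": 0, "rx": 0, "ry": 0, "rz": 0, "jaw": 0}, {"tx": 0, "ty": 0, "tz": 0, "rx": 0, "ry": 0, "rz": 0, "jaw": 0}, {"tx": 0, "ty": 0, "tz": 0, "rx": 0, "ry": 0, "rz": 0, "jaw": 0}, {"tx": 0, "ty": 0, "tz": 0, "rx": 0, "ry": 0, "rz": 0, "jaw": 0}]' --grip_force 40

```text
time: 23.25
position: [0.492, -0.2812, -0.0156]
tool_rot: [-2.07, -2.361, 0.004]
ft_force: [-1.1, 0.0, 0.9]
grip_width: 0.249
```

Run:
```python
from look import *
look("q6",(225,325,240,315))
go(.4931,-.2811,-.0145,7.5)
overlay("pics/q6_side.png","pics/q6o.png","side",(225,325,240,315),[((.4366,-.2885),.136,7.5,(0,.02)),((.4366,-.2885),.092,7.5,(.02,))])
```

```text
shift [-0.0001  0.0011 -0.0011] turn [-0.0033  0.0005  0.0002] t 23.3 pos [ 0.492  -0.2812 -0.0156] grip 0.242 q [-0.16  0.44  0.76  1.9  -0.37  0.95  0.9 ]
```

View pics/q6o.png

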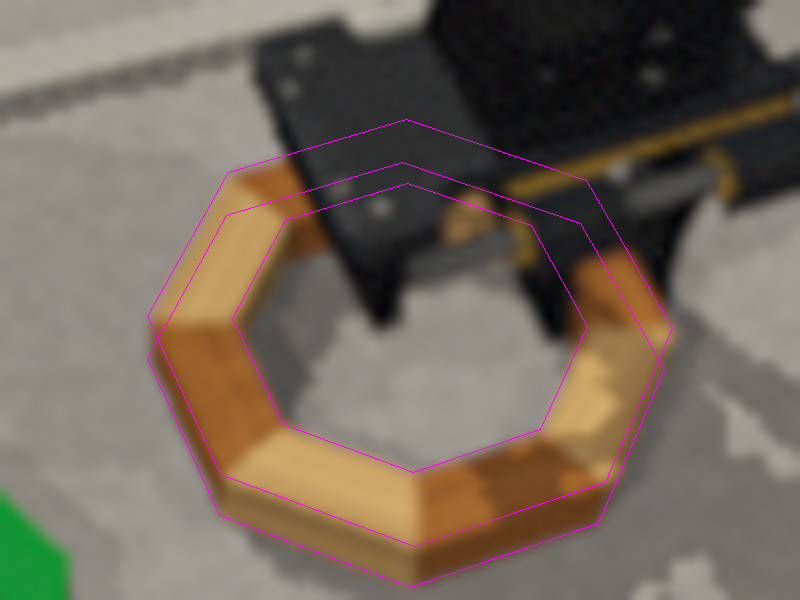

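Emit:
carry_out --commands '[{"tx": 0, "ty": 0, "tz": -0.05, "rx": 0, "ry": 0, "rz": 0, "jaw": 0}, {"tx": 0, "ty": 0, "tz": -0.1, "rx": 0, "ry": 0, "rz": 0, "jaw": 0}, {"tx": 0, "ty": 0, "tz": -0.15, "rx": 0, "ry": 0, "rz": 0, "jaw": 0}, {"tx": 0, "ty": 0, "tz": -0.15, "rx": 0, "ry": 0, "rz": 0, "jaw": 0}, {"tx": 0, "ty": 0, "tz": -0.15, "rx": 0, "ry": 0, "rz": 0, "jaw": 0}]'

```text
time: 23.92
position: [0.4919, -0.2804, 0.1334]
tool_rot: [-2.069, -2.36, 0.004]
ft_force: [0.3, 0.8, -1.5]
grip_width: 0.249
```

Run:
```python
from look import *
look("q7",(210,340,170,275),f=6)
go(.6965,.169,.109,7.5)
```

```text
shift [0.4185 0.2622 0.0227] turn [-0.0057 -0.0011  0.0003] t 23.975 pos [ 0.4914 -0.2802  0.1327] grip 0.248 q [-0.27  0.25  0.85  1.78 -0.2   1.21  0.77]
```

View pics/q7_sidec.png

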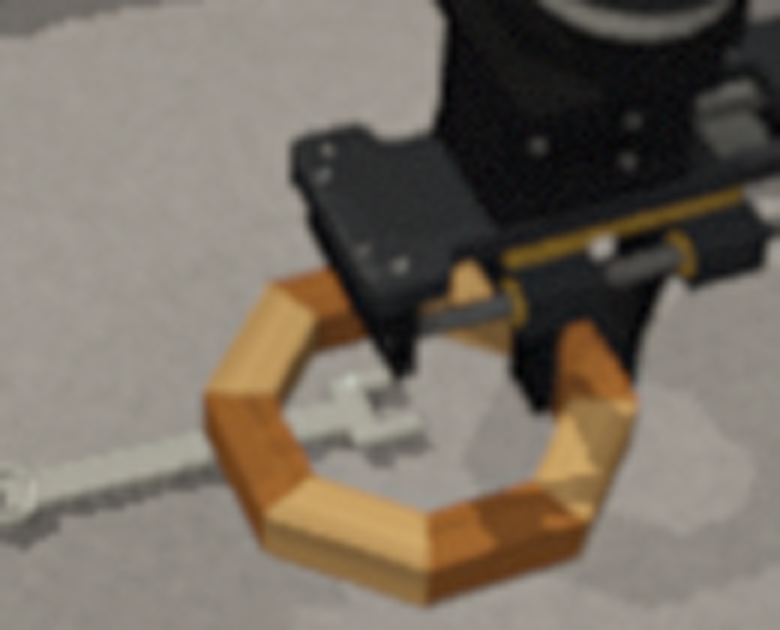

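Emit:
carry_out --commands '[{"tx": 0.4185, "ty": 0.262, "tz": 0, "rx": -0.004, "ry": 0, "rz": 0, "jaw": 0}, {"tx": 0.4185, "ty": 0.262, "tz": 0, "rx": -0.004, "ry": 0, "rz": 0, "jaw": 0}, {"tx": 0.4185, "ty": 0.262, "tz": 0, "rx": -0.004, "ry": 0, "rz": 0, "jaw": 0}, {"tx": 0.4185, "ty": 0.262, "tz": 0, "rx": -0.004, "ry": 0, "rz": 0, "jaw": 0}, {"tx": 0.4185, "ty": 0.262, "tz": 0, "rx": -0.004, "ry": 0, "rz": 0, "jaw": 0}, {"tx": 0.4185, "ty": 0.262, "tz": 0, "rx": -0.004, "ry": 0, "rz": 0, "jaw": 0}, {"tx": 0.4185, "ty": 0.262, "tz": 0, "rx": -0.004, "ry": 0, "rz": 0, "jaw": 0}, {"tx": 0.4185, "ty": 0.262, "tz": 0, "rx": -0.004, "ry": 0, "rz": 0, "jaw": 0}, {"tx": 0.4185, "ty": 0.262, "tz": 0, "rx": -0.004, "ry": 0, "rz": 0, "jaw": 0}, {"tx": 0.4185, "ty": 0.262, "tz": 0.022, "rx": -0.004, "ry": 0, "rz": 0, "jaw": 0}, {"tx": 0.4185, "ty": 0.262, "tz": 0.022, "rx": -0.004, "ry": 0, "rz": 0, "jaw": 0}, {"tx": 0.4185, "ty": 0.262, "tz": 0.022, "rx": -0.004, "ry": 0, "rz": 0, "jaw": 0}]'

```text
time: 25.48
position: [0.6969, 0.1663, 0.1105]
tool_rot: [2.074, 2.36, -0.002]
ft_force: [0.6, -1.0, -1.2]
grip_width: 0.251
```

Run:
```python
from look import *
look("q8",(250,350,70,145))
go(.6965,.169,.0894,7.5)
z=ctrl.get_state()["position"][2]+.0156; print(z)
overlay("pics/q8_side.png","pics/q8o.png","side",(250,350,70,145),[((.641,.162),.136,7.5,(z,z+.02)),((.641,.162),.092,7.5,(z+.02,)),((.641,.162),.114,13.5,(.085,.105))])
```

```text
shift [ 0.0023 -0.0006  0.022 ] turn [ 0.0006  0.0003 -0.0018] t 25.525 pos [0.6974 0.1668 0.1114] grip 0.245 q [-0.69  0.57  0.62  1.39 -0.33  1.28  0.07]
0.12695126762856793
```

View pics/q8o.png

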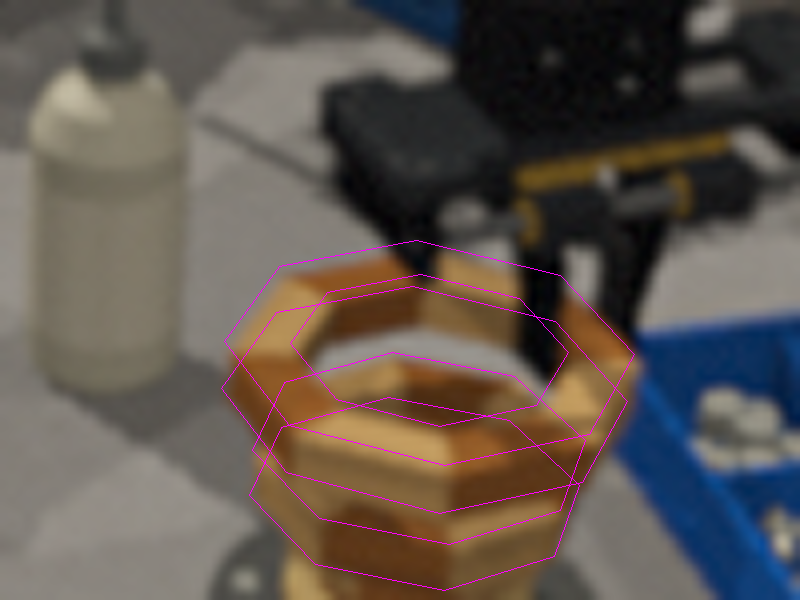

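Emit:
carry_out --commands '[{"tx": 0, "ty": -0.0005, "tz": 0.018, "rx": 0, "ry": 0, "rz": 0, "jaw": 0}, {"tx": 0, "ty": -0.0005, "tz": 0.018, "rx": 0, "ry": 0, "rz": 0, "jaw": 0}, {"tx": 0, "ty": -0.0005, "tz": 0.019, "rx": 0, "ry": 0, "rz": 0, "jaw": 0}, {"tx": 0, "ty": -0.0005, "tz": 0.019, "rx": 0, "ry": 0, "rz": 0, "jaw": 0}, {"tx": 0, "ty": -0.0005, "tz": 0.019, "rx": 0, "ry": 0, "rz": 0, "jaw": 0}]'

```text
time: 26.15
position: [0.6971, 0.1681, 0.0925]
tool_rot: [2.071, 2.361, 0.001]
ft_force: [-0.0, -0.3, -1.0]
grip_width: 0.25
```

Run:
```python
from look import *
look("q9",(250,350,70,145))
go(.6965,.169,.0894,7.5)
z=ctrl.get_state()["position"][2]+.0156
overlay("pics/q9_side.png","pics/q9o.png","side",(250,350,70,145),[((.641,.162),.136,7.5,(z,z+.02)),((.641,.162),.114,13.5,(.085,.105))])
```

```text
shift [ 0.001  -0.0005  0.0031] turn [0.001  0.0003 0.0001] t 26.2 pos [0.6971 0.1681 0.0925] grip 0.248 q [-0.69  0.58  0.61  1.41 -0.34  1.25  0.08]
```

View pics/q9o.png

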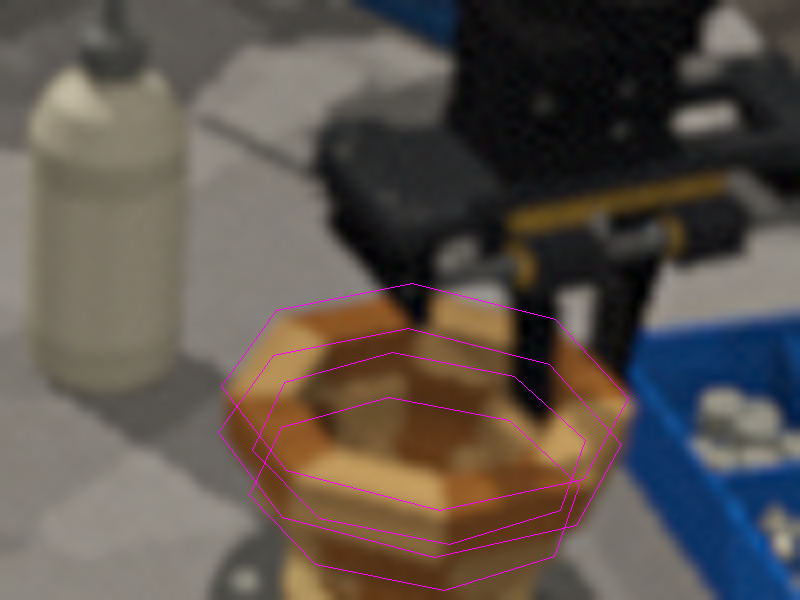

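Emit:
carry_out --commands '[{"tx": 0.001, "ty": -0.0005, "tz": 0.0018, "rx": 0, "ry": 0, "rz": 0, "jaw": 0}, {"tx": 0.001, "ty": -0.0005, "tz": 0.0018, "rx": 0, "ry": 0, "rz": 0, "jaw": 0}]'

```text
time: 26.45
position: [0.696, 0.1692, 0.0901]
tool_rot: [2.071, 2.362, -0.0]
ft_force: [0.0, 0.4, -0.1]
grip_width: 0.248
```

Emit:
carry_out --commands '[{"tx": 0, "ty": 0, "tz": 0.001, "rx": 0, "ry": 0, "rz": 0, "jaw": 0}, {"tx": 0, "ty": 0, "tz": 0.001, "rx": 0, "ry": 0, "rz": 0, "jaw": 0}]'

```text
time: 26.7
position: [0.6962, 0.1691, 0.0896]
tool_rot: [2.071, 2.362, 0.0]
ft_force: [-1.0, 0.3, 0.4]
grip_width: 0.251
```

Emit:
carry_out --commands '[{"tx": 0, "ty": 0, "tz": 0.001, "rx": 0, "ry": 0, "rz": 0, "jaw": 0}, {"tx": 0, "ty": 0, "tz": 0.001, "rx": 0, "ry": 0, "rz": 0, "jaw": 0}]'

```text
time: 26.95
position: [0.6963, 0.1691, 0.0895]
tool_rot: [2.071, 2.362, 0.001]
ft_force: [-1.7, -0.0, 5.1]
grip_width: 0.243
```

Contact. I release, rise and move off.

Emit:
carry_out --commands '[{"tx": 0, "ty": 0, "tz": -0.0007, "rx": 0, "ry": 0, "rz": 0, "jaw": 0.55}, {"tx": 0, "ty": 0, "tz": -0.0007, "rx": 0, "ry": 0, "rz": 0, "jaw": 0.55}, {"tx": 0, "ty": 0, "tz": -0.0007, "rx": 0, "ry": 0, "rz": 0, "jaw": 0.55}, {"tx": 0, "ty": 0, "tz": -0.06, "rx": 0, "ry": 0, "rz": 0, "jaw": 0.55}, {"tx": 0, "ty": 0, "tz": -0.09, "rx": 0, "ry": 0, "rz": 0, "jaw": 0.55}, {"tx": -0.3, "ty": -0.15, "tz": -0.09, "rx": 0, "ry": 0, "rz": 0, "jaw": 0.55}, {"tx": -0.3, "ty": -0.15, "tz": -0.09, "rx": 0, "ry": 0, "rz": 0, "jaw": 0.55}, {"tx": -0.3, "ty": -0.15, "tz": -0.09, "rx": 0, "ry": 0, "rz": 0, "jaw": 0.55}, {"tx": -0.3, "ty": -0.15, "tz": -0.09, "rx": 0, "ry": 0, "rz": 0, "jaw": 0.55}, {"tx": -0.3, "ty": -0.15, "tz": -0.09, "rx": 0, "ry": 0, "rz": 0, "jaw": 0.55}, {"tx": -0.3, "ty": -0.15, "tz": -0.09, "rx": 0, "ry": 0, "rz": 0, "jaw": 0.55}, {"tx": -0.3, "ty": -0.15, "tz": -0.09, "rx": 0, "ry": 0, "rz": 0, "jaw": 0.55}]'

```text
time: 28.45
position: [0.5858, -0.1506, 0.1787]
tool_rot: [2.076, 2.356, 0.0]
ft_force: [-0.3, 0.5, 0.5]
grip_width: 0.548
```

Run:
```python
from look import *
look("r1",(250,350,70,145),(160,250,80,155))
c=(.6405,.162)
overlay("pics/r1_top.png","pics/r1o.png","top",(160,250,80,155),[(c,.136,7.5,(.125,)),(c,.092,7.5,(.125,)),(c,.072,13.5,(.105,)),(c,.048,22.5,(.085,))])
overlay("pics/r1_side.png","pics/r1so.png","side",(250,350,70,145),[(c,.136,7.5,(.105,.125)),(c,.114,13.5,(.085,))])
for n in("side","top"):
    cc,m=blob(load(f"pics/r1_{n}.png"),(300,110) if n=="side" else (199,113),(5,70,40),(25,255,255),box=28)
    if n=="top": print(octa(n,cc,.125))
```

```text
(array([0.63722507, 0.16232517]), np.float64(0.1381117021482467), np.float64(38.97335648769648))
```

View pics/r1o.png

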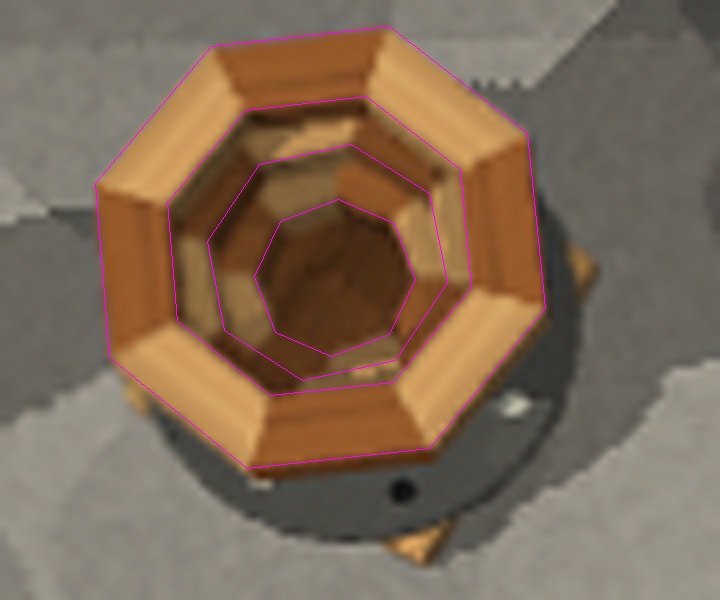

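View pics/r1so.png

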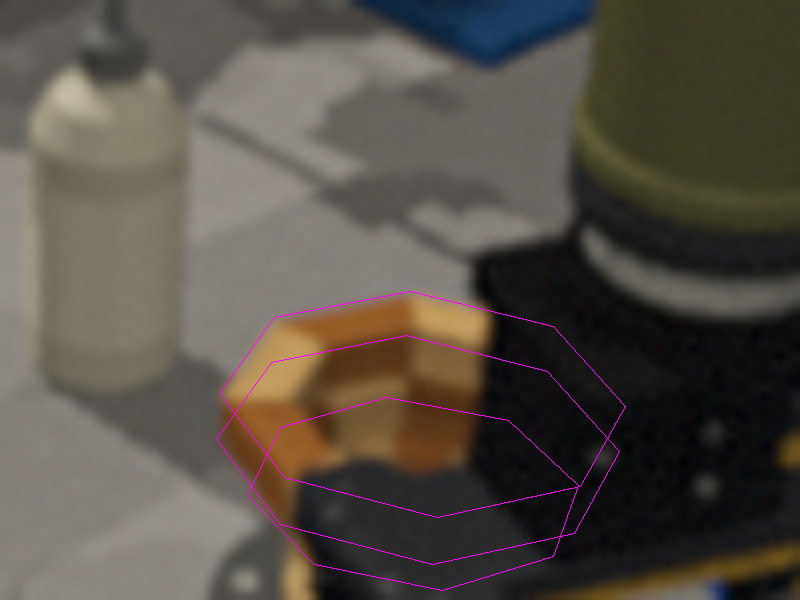

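View pics/r1_top.png

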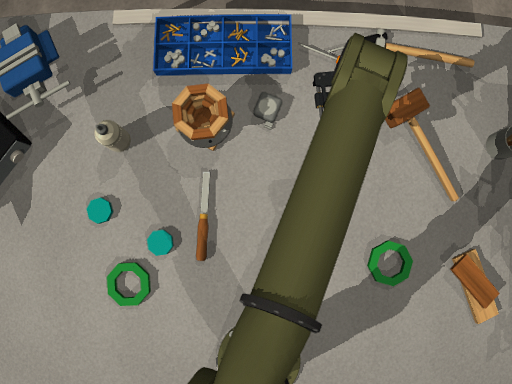

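Emit:
carry_out --commands '[{"tx": -0.13, "ty": -0.03, "tz": 0, "rx": 0, "ry": 0, "rz": 0, "jaw": 0.55}, {"tx": -0.13, "ty": -0.03, "tz": 0, "rx": 0, "ry": 0, "rz": 0, "jaw": 0.55}, {"tx": -0.13, "ty": -0.03, "tz": 0, "rx": 0, "ry": 0, "rz": 0, "jaw": 0.55}, {"tx": -0.13, "ty": -0.03, "tz": 0, "rx": 0, "ry": 0, "rz": 0, "jaw": 0.55}]'

```text
time: 29.05
position: [0.5748, -0.2792, 0.1778]
tool_rot: [-2.069, -2.363, -0.001]
ft_force: [0.7, 1.0, 0.1]
grip_width: 0.553
```

Run:
```python
from look import *
look("r2",(250,350,80,155))
c=(.6405,.162)
overlay("pics/r2_side.png","pics/r2so.png","side",(250,350,80,155),[(c,.136,7.5,(.105,.125))])
```

```text
(no output)
```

View pics/r2so.png

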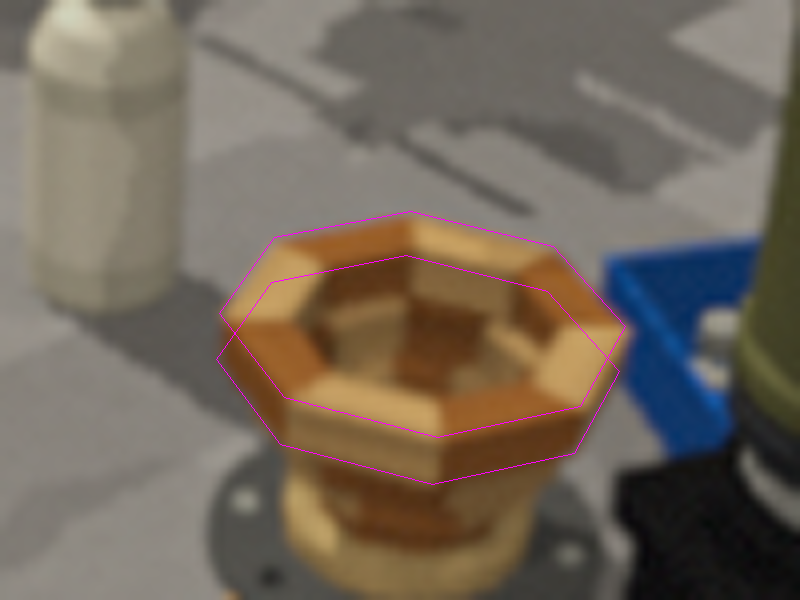

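View pics/r2_side.png

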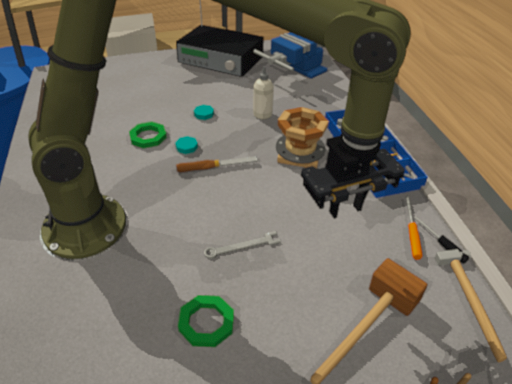

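The stack at (302,130) in the side view is level and concentric, and the wrench, chisel, mallet, bottle and look-alikes are where they were. I hand in.

```bash
python3 -c "
from bench import ctrl
print(ctrl.close_job())"
```

```text
the job is handed in; nothing more can be done
None
```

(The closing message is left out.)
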